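# Power up the kit robot and close its deck

### The job

Ease every battery pack out of the plywood case by its protruding end, wiggling it a little, and stand each one upright in a bay of the half-built wheeled robot, one per bay, never letting a pack tip over. When all the packs are in, fit the robot's top deck over the two pegs so that it lies flat and fully home on all four posts. Leave the other things on the bench where they are.

Things in the scene. Friction and masses are not known exactly. Their poses are not given: they have to be found in the camera images.
- case: Plywood case fixed to the bench, 243 x 64 x 40 mm (its x, y, z), origin at the centre of its underside. Five cutouts in a row along its x, 45 mm apart, the middle one at the origin. A pack stands square in a cutout, its foot 6 mm above the bench, lower 34 mm inside, upper 38 mm protruding; the gap between neighbours is 21 mm, so close the fingers along the case's y, above its top.
- case_jaws (a point): Centre of the case's top face. In each cutout a sprung rubber jaw on the case's +y side presses the pack against the -y wall with about 13 N: a straight pull takes some 14 to 19 N until the foot is nearly out. The jaw gives 3 mm along y and there is 1.5 mm of play each way along x; wiggling 1 mm or so along x while pulling eases it.
- pack_a_mid (a point): Centre (half-way up) of a square battery pack, black with a grey band, 24 x 24 x 72 mm, 0.10 kg, z up along its length; starts in cutout 1 of the case, counted from the case's -x end, -90 mm along the case's x; may be absent. Any pack may go in any bay.
- pack_b_mid (a point): Centre (half-way up) of a square battery pack, black with a grey band, 24 x 24 x 72 mm, 0.10 kg, z up along its length; starts in cutout 2 of the case, counted from the case's -x end, -45 mm along the case's x; may be absent. Any pack may go in any bay.
- pack_c_mid (a point): Centre (half-way up) of a square battery pack, black with a grey band, 24 x 24 x 72 mm, 0.10 kg, z up along its length; starts in cutout 3 of the case, counted from the case's -x end, 0 mm along the case's x; may be absent. Any pack may go in any bay.
- pack_d_mid (a point): Centre (half-way up) of a square battery pack, black with a grey band, 24 x 24 x 72 mm, 0.10 kg, z up along its length; starts in cutout 4 of the case, counted from the case's -x end, 45 mm along the case's x; may be absent. Any pack may go in any bay.
- pack_e_mid (a point): Centre (half-way up) of a square battery pack, black with a grey band, 24 x 24 x 72 mm, 0.10 kg, z up along its length; starts in cutout 5 of the case, counted from the case's -x end, 90 mm along the case's x; may be absent. Any pack may go in any bay.
- chassis: Half-built plywood robot, fixed; two black-tyred wheels at its +y and -y sides (out to 123 mm, 64 mm high), a low panel with two round eyes at its -x side. Origin on the bench under its centre. Base plate 130 x 205 mm, top at 30 mm. Four bays in a row along y, walls 4 mm thick, 18 mm high. A pack in a bay tops out at 102 mm, just below the deck.
- peg0 (a point): Tip of an alignment peg at (+45,+92) mm in the chassis frame, 120 mm above the bench; 8 mm thick, 14 mm tall, top 9 mm tapered. It stands on a brass post 12 mm thick; two plain posts stand at the other corners, shoulders of all four at 106 mm. Grip packs within 20 mm of their top so that a wide gripper passes over the pegs.
- peg1 (a point): Tip of an alignment peg at (-45,-92) mm in the chassis frame, 120 mm above the bench; 8 mm thick, 14 mm tall, top 9 mm tapered. It stands on a brass post 12 mm thick; two plain posts stand at the other corners, shoulders of all four at 106 mm. Grip packs within 20 mm of their top so that a wide gripper passes over the pegs.
- bay0 (a point): Centre of the floor of bay 1 of 4 in the robot, counted from its -y side, 36 mm square inside, -60 mm along the robot's y, 30 mm above the bench.
- bay1 (a point): Centre of the floor of bay 2 of 4 in the robot, counted from its -y side, 36 mm square inside, -20 mm along the robot's y, 30 mm above the bench.
- bay2 (a point): Centre of the floor of bay 3 of 4 in the robot, counted from its -y side, 36 mm square inside, 20 mm along the robot's y, 30 mm above the bench.
- bay3 (a point): Centre of the floor of bay 4 of 4 in the robot, counted from its -y side, 36 mm square inside, 60 mm along the robot's y, 30 mm above the bench.
- seat (a point): Centre of the deck's seat on the robot, level with the post shoulders (106 mm above the bench), axes as the chassis: the deck's underside centre belongs here.
- deck: The robot's top deck, a loose plywood plate 115 x 210 x 6 mm (its x, y, z), 0.13 to 0.21 kg, flat on the bench, origin at the centre of the underside. Two 11 mm holes at (+45,+92) and (-45,-92) mm fit over the pegs when its y lies along the chassis's y, either way round (a half turn is the same).
- deck_rib (a point): Centre of the upright plywood rib in the middle of the deck, by which it is held: 12 mm thick (deck x), 70 mm long (deck y), 40 mm high from the plate's top; this point is 26 mm above the deck's underside.
- wheel: Spare wheel lying flat, 64 mm across, 14 mm thick: leave alone.
- screwdriver: Screwdriver lying on the bench: leave alone.
- cup: Small aluminium screw cup, 68 mm across, 60 mm high: leave alone.
Mind the look-alikes: they are no part of the job. Leave any green, orange or purple look-alike of the part that bears pack_a_mid alone.

How it is judged:
By the outcome, as a careful person would: the job done as asked, in the order asked, and still so for the second after the job is handed in, with the robot touching nothing.
Of pack_a, pack_b, pack_c, pack_d, pack_e only 3 to 4 are there at a start; the rules pass over those that are not, and their reading is None.
At some moment in a run one of deck may be knocked a few centimetres aside while the robot is not near it.
It also fails if it takes over 208 s, if anything falls off the work surface, if the arm or the gripper's body presses on something with over 40 N, if the wrist force passes 120 N, or if a joint passes its speed limit or range.

### The arm

A 7-joint arm with a two-finger parallel gripper is mounted at the origin on the work surface. World frame = base frame: x ahead of the robot, y to its left, z up, the work surface at z = 0. Lengths are in mm, angles in rad, forces in N, time in s.
With the tool pointing down it reaches from about 350 to 900 mm from the base axis. Payload 19.9 kg.
Tool frame: the origin (TCP) lies midway between the tips of the shut fingers; the grasp point (between the pads) lies 19 mm behind it; z points along the fingers, y is the direction in which the jaws open and shut (so a half turn about z gives the same grasp; the last joint's range is limited). The gripper opens to 85 mm and grips with 20 to 120 N. Pads are 22 mm wide; open, the fingers measure 114 mm over their backs; the gripper's body (76 mm by 85 mm) begins 54 mm behind the grasp point. The pads swing forward as they close: fully open they stand 13 mm farther back than shut.
Start: joints at [-1.208, 0.417, -0.01, 1.614, 0.005, 1.111, -0.053], TCP at [246.135, 574.473, 231.26] pointing down, gripper open.
Joint ranges: [-2.81, 2.81], [-0.39, 2.02], [-1.27, 1.25], [0.06, 2.57], [-1.19, 4.33], [0.19, 2], [-2.82, 2.82]. Speed limits (rad/s): [1.89, 1.89, 2.39, 2.39, 3.01, 3.01, 3.01].

### API

Orientations are given as a unit quaternion [x, y, z, w].
In Python, from cell import * gives the robot as it stands.
- The arm moves only by the shell command python3 -m inch 'ROWS'. ROWS is JSON, a list of rows, each a list of 5 numbers: the gripper command: -1 is fully open, 1 is shut, values between are in proportion, then the shift along the tool's x, y, z in m, then the turn about the tool's z in degrees. A call has 1 to 5 rows; each row shifts and turns the commanded pose from where the row before left it, along the tool's axes as they then stand; what a row does not reach is not made up. A row lasts 1/12 s, in which the tool goes at most 41.7 mm and 7.16 degrees, less where a joint would pass 70% of its speed; a pose out of reach is approached as far as the arm can. A call with a gripper value outside its range is refused whole. The fingers move at their own pace and stop on an object; the grip force is fixed at half the most. Time passes only in rows, so rows that do not move let the fingers close. It gives the time, the measured TCP pose, the force and the opening at its end, in the units of the state.
- state(): the state, without advancing time (a new reading comes with each control period).
- snapshot(name): name is "scene" or "side" or "wrist"; returns the picture (420x560x3 uint8, red, green, blue); there is no depth.
- get_calibration(name): a dict with "fx", "fy", "cx", "cy" (pixels), "R" (3x3) and "t" (3): a world point X has camera coordinates R X + t. Camera axes: x right, y down, z forward; pixel columns grow to the right and rows downward; lengths in mm; the calibration is good to about 2 mm. A picture is of the moment at which its call begins: read the wrist's pose just before it. get_calibration takes no time and is no camera call; for the wrist camera it gives the pose at the moment of the call.
- sign_off(): hands the job in, once; it reports no verdict.
The state is a dict: "t": time; "joint_positions": joint angles; "joint_velocities": joint speeds; "tau": joint torques, N m; "tcp_pos": TCP position; "orientation": TCP orientation; "wrist_force": force on the tool from outside, world axes, zero at the start; "torque": the same for the moment, N m; "width": finger opening in mm.
Only numpy, scipy, OpenCV 4.12 (cv2) and the standard library are available. Lean on these libraries where they do the work, as an engineer would, in place of code of your own. Each camera call takes 0.05 s, during which the arm holds its last target. There are 200 camera calls.

## Working session

There is one attempt and no reset: what is moved stays moved. The work goes in short steps, Python scripts to look and compute and a shell command to move; the robot and the scene stay as the last step left them, time stands still between calls to the robot, and variables do not carry over. Pictures are saved under pics/ and viewed, about 12 in all and at most 16, crops included, and the job is handed in when it is done.

```bash
ls; mkdir -p pics
cat > h.py <<'E'
from cell import *
import numpy as np, cv2
def save(name,f):
    im=snapshot(name); cv2.imwrite(f,im[:,:,::-1]); return im
def P(c,X):
    X=np.asarray(X,float); q=c["R"]@X+np.array(c["t"]); return np.array([c["fx"]*q[0]/q[2]+c["cx"],c["fy"]*q[1]/q[2]+c["cy"]])
def ray(c,u,v):
    R=np.array(c["R"]);t=np.array(c["t"]).ravel()
    d=R.T@np.array([(u-c["cx"])/c["fx"],(v-c["cy"])/c["fy"],1]); return -R.T@t,d/np.linalg.norm(d)
def onz(c,u,v,z):
    o,d=ray(c,u,v); return o+d*(z-o[2])/d[2]
def tri(obs):
    A=np.zeros((3,3));b=np.zeros(3)
    for c,u,v in obs:
        o,d=ray(c,u,v);M=np.eye(3)-np.outer(d,d);A+=M;b+=M@o
    return np.linalg.solve(A,b)
E
python3 - <<'E'
from h import *
np.set_printoptions(precision=3,suppress=True)
a=save("scene","pics/s0.png");b=save("side","pics/d0.png")
w=get_calibration("wrist");c=save("wrist","pics/w0.png")
print(state())
for n in("scene","side","wrist"):
    k=get_calibration(n);print(n,k)
cv2.imwrite("pics/sd0.png",cv2.resize(np.hstack([a,b])[:,:,::-1],(800,300)))
E
```

```text
pics
{'t': 0.15, 'joint_positions': array([-1.207,  0.418, -0.01 ,  1.614,  0.005,  1.111, -0.053]), 'joint_velocities': array([ 0.001, -0.003, -0.001, -0.001,  0.   ,  0.   , -0.002]), 'tau': array([  0.002, -86.474,   0.68 , -43.505,   0.019,   0.006,  -0.   ]), 'tcp_pos': array([246.046, 574.233, 230.809]), 'orientation': array([ 0.201,  0.98 , -0.   , -0.   ]), 'wrist_force': array([ 0.079, -0.31 , -0.112]), 'torque': array([-0.036, -0.031, -0.017]), 'width': 85.52081661096373}
scene {'fx': 471.9095861801327, 'fy': 471.9095861801327, 'cx': 272.0211315277986, 'cy': 210.48616179108276, 'R': array([[ 0.829,  0.558,  0.022],
       [ 0.339, -0.471, -0.815],
       [-0.444,  0.683, -0.58 ]]), 't': array([-481.363, -109.841, 1480.979])}
side {'fx': 421.0426420716979, 'fy': 421.0426420716979, 'cx': 276.628704183784, 'cy': 206.88655746472355, 'R': array([[-0.996, -0.093,  0.007],
       [-0.071,  0.703, -0.708],
       [ 0.061, -0.705, -0.706]]), 't': array([ 573.242,  123.657, 1075.71 ])}
wrist {'fx': 308.3806663531869, 'fy': 308.3806663531869, 'cx': 278.2201474388944, 'cy': 210.06747480946768, 'R': array([[ 0.394,  0.919, -0.001],
       [ 0.885, -0.379,  0.269],
       [ 0.247, -0.107, -0.963]]), 't': array([-622.474,  -34.56 ,  377.939])}
```

View pics/s0.png

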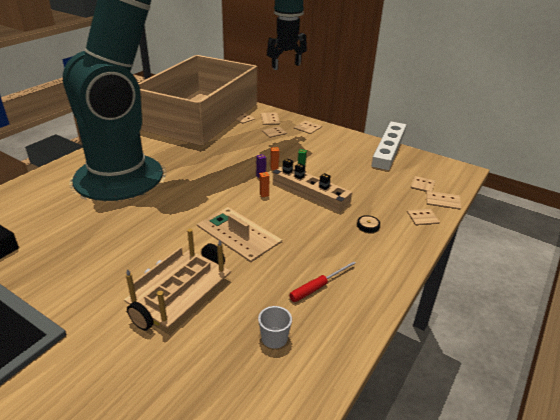

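View pics/d0.png

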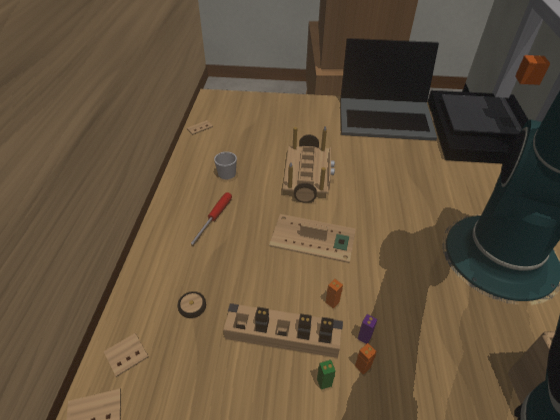

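The side view shows the case at (283,328) with black packs at about (262,320), (304,326) and (327,329), and empty cutouts at (240,322) and (283,328). The coloured blocks at (334,293) orange, (368,328) purple, (367,357) orange and (326,374) green stand outside the case, so they are the look-alikes. The deck is at (313,237) and the chassis at (307,165). I'll enlarge to confirm.

Run:
```python
from h import *
np.set_printoptions(precision=1,suppress=True)
s=cv2.imread("pics/s0.png");d=cv2.imread("pics/d0.png")
z=lambda im,x,y,w,h:cv2.resize(im[y:y+h,x:x+w],(400,300),interpolation=cv2.INTER_CUBIC)
cv2.imwrite("pics/c1.png",np.vstack([np.hstack([z(d,215,285,140,105),z(s,250,135,120,90)]),np.hstack([z(d,250,125,120,90),z(s,110,220,140,105)])]))
C=get_calibration("side")
for n,u,v,zz in[("case",283,322,40),("deck",313,237,0),("ch",307,170,30),("w1",309,142,40),("w2",305,191,40),("p1",262,312,78),("p3",304,318,78),("p4",327,321,78)]:print(n,onz(C,u,v,zz))
```

```text
case [537.6 265.6  40. ]
deck [480.3 -14.2   0. ]
ch [ 508.  -252.2   30. ]
w1 [ 507.6 -379.8   40. ]
w2 [ 509.8 -147.9   40. ]
p1 [581.4 268.8  78. ]
p3 [494.7 274.2  78. ]
p4 [447.9 276.5  78. ]
```

View pics/c1.png

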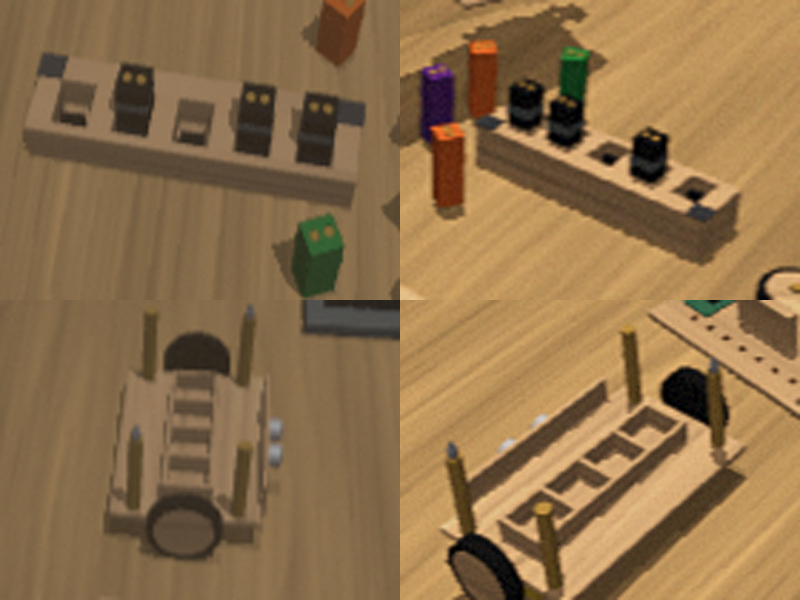

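View pics/w0.png

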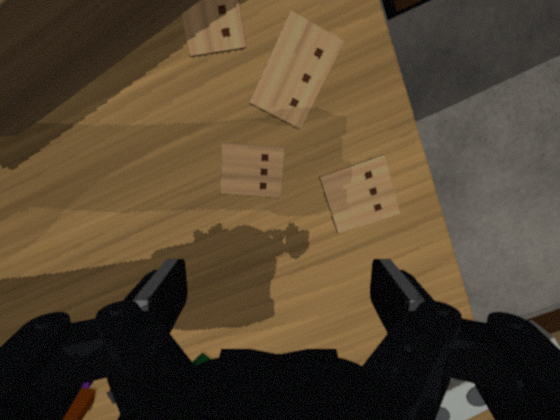

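The crop confirms three black grey-banded packs in the case, two empty cutouts, and the coloured look-alikes outside it. The chassis eyes are on its -x side, facing the robot. The wrist view shows only coasters. Next I'll move the wrist camera over the case.

```bash
cat >> h.py <<'E'
from scipy.spatial.transform import Rotation as Ro
def to(x,y,z,yaw=None):
    """needed tool shift (after the turn), mm; yaw = world angle of tool y, deg"""
    s=state();R=Ro.from_quat(s["orientation"]).as_matrix();p=s["tcp_pos"]
    y0=np.degrees(np.arctan2(R[1,1],R[0,1])); yaw=y0 if yaw is None else yaw
    a=np.radians(yaw);Y=np.array([np.cos(a),np.sin(a)]);X=np.array([-Y[1],Y[0]])
    d=np.array([x,y])-p[:2]
    tw=-((yaw-y0+180)%360-180)
    print("yaw %.1f turn %.1f shift x %.1f y %.1f z(down) %.1f | F"%(y0,tw,d@X,d@Y,p[2]-z),s["wrist_force"].round(1),"w %.1f t %.1f j7 %.2f"%(s["width"],s["t"],s["joint_positions"][6]))
E
python3 -m inch '[[-1,0,0,0,-6.6],[-1,0,0,0,-6.6],[-1,0,0,0,-6.7],[-1,-0.030,-0.0235,0,0],[-1,-0.030,-0.0235,0,0]]'
python3 -m inch '[[-1,-0.030,-0.0235,0,0],[-1,-0.030,-0.0235,0,0],[-1,-0.030,-0.0235,0,0],[-1,-0.030,-0.0235,0,0],[-1,-0.030,-0.0235,0,0]]'
python3 -m inch '[[-1,-0.030,-0.0235,0,0],[-1,-0.030,-0.0235,0,0],[-1,-0.030,-0.0235,0,0],[-1,-0.030,-0.0235,0,0],[-1,-0.030,-0.0235,0,0]]'
python3 -m inch '[[-1,0,0,0,0],[-1,0,0,0,0]]'
python3 - <<'E'
from h import *
import pickle
k=get_calibration("wrist");save("wrist","pics/w1.png");pickle.dump(k,open("w1.pkl","wb"));to(590,270,230,86.7)
E
```

```text
t: 0.57
tcp_pos: [302.3, 524.3, 230.8]
orientation: [0.026, 1.0, -0.0, -0.0]
wrist_force: [2.0, -0.3, -0.1]
width: 85.4
t: 0.98
tcp_pos: [447.4, 396.7, 231.2]
orientation: [0.029, 1.0, -0.0, -0.0]
wrist_force: [0.2, 0.5, -1.0]
width: 84.9
t: 1.4
tcp_pos: [590.4, 270.7, 231.2]
orientation: [0.029, 1.0, -0.0, -0.0]
wrist_force: [0.4, 0.0, 0.1]
width: 85.7
t: 1.57
tcp_pos: [590.7, 269.9, 230.7]
orientation: [0.031, 1.0, -0.001, -0.0]
wrist_force: [-0.5, -0.5, 0.5]
width: 85.3
yaw 86.6 turn -0.1 shift x -0.6 y -1.7 z(down) 0.8 | F [-0.3  0.9  0.2] w 85.1 t 1.6 j7 1.07
```

View pics/w1.png

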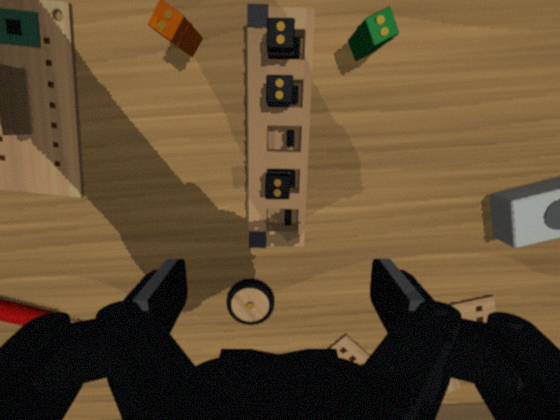

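The wrist view shows packs with paired gold dots at about (281,35), (280,90) and (278,184), empties at (287,138) and (287,217), and the rubber jaws on the right (world +y). Green (374,33) and orange (175,25) stand clear. I'll take a second view for heights.

```bash
python3 -m inch '[[-1,0.030,0,0,0],[-1,0.030,0,0,0],[-1,0,0,0,0],[-1,0,0,0,0],[-1,0,0,0,0]]'
cat > dots.py <<'E'
from h import *
import pickle
np.set_printoptions(precision=1,suppress=True)
def dots(im):
    h=cv2.cvtColor(im,cv2.COLOR_BGR2HSV)
    m=cv2.inRange(h,(18,110,110),(32,255,255))
    # black surroundings
    dark=(im.max(2)<60).astype(np.uint8); near=cv2.blur(dark.astype(np.float32),(19,19))
    n,l,st,ce=cv2.connectedComponentsWithStats(m,connectivity=8)
    return [(ce[i][0],ce[i][1],st[i][4]) for i in range(1,n) if 8<st[i][4]<150 and near[int(ce[i][1]),int(ce[i][0])]>0.4 and 200<ce[i][0]<360 and ce[i][1]<260]
E
python3 - <<'E'
from dots import *
k=get_calibration("wrist");save("wrist","pics/w2.png");pickle.dump(k,open("w2.pkl","wb"))
for i in(1,2):
    c=pickle.load(open(f"w{i}.pkl","rb"))
    for d in dots(cv2.imread(f"pics/w{i}.png")):print(i,np.array(d),onz(c,d[0],d[1],78))
to(540,270,230,86.7)
E
```

```text
t: 2.03
tcp_pos: [529.1, 276.6, 231.6]
orientation: [0.028, 1.0, 0.0, 0.0]
wrist_force: [-0.0, 0.5, 0.1]
width: 85.3
1 [253.3   1.   24. ] [421.9 257.4  78. ]
1 [280.3  25.7  58. ] [441.6 278.8  78. ]
1 [279.9  38.8  55. ] [451.6 277.8  78. ]
1 [279.2  82.6  48. ] [486.5 275.2  78. ]
1 [278.9  94.4  46. ] [496.3 274.2  78. ]
1 [277.2 182.4  28. ] [576.1 267.7  78. ]
1 [277.  192.5  26. ] [586.1 266.9  78. ]
2 [277.1 102.6  45. ] [441.6 278.6  78. ]
2 [276.9 114.   44. ] [451.6 277.9  78. ]
2 [275.9 152.8  36. ] [486.4 275.   78. ]
2 [275.7 163.4  32. ] [496.5 274.1  78. ]
yaw 86.8 turn 0.1 shift x -10.8 y -5.6 z(down) 1.5 | F [ 0.2 -0.4 -0. ] w 85.0 t 2.1 j7 1.01
```

Both views agree at z=78 to 0.2 mm, which matches the stated height. The packs are at (446.6,278.3), (491.4,274.7) and (581.1,267.3), with the case axis at -4.7°. I'll start with the pack at x=581.

```bash
python3 -m inch '[[-0.2,-0.0263,-0.0025,0,1.5],[-0.2,-0.0263,-0.0025,0,0],[-0.2,0,0,0.035,0],[-0.2,0,0,0.035,0],[-0.2,0,0,0.035,0]]'
python3 -m inch '[[-0.2,0,0,0.020,0],[-0.2,0,0,0,0],[-0.2,0,0,0,0]]'
python3 -c "
from h import *
to(581.1,267.3,45,85.3)"
```

```text
t: 2.5
tcp_pos: [582.4, 266.8, 124.8]
orientation: [0.042, 0.999, 0.0, 0.0]
wrist_force: [1.0, 0.4, -0.5]
width: 51.0
t: 2.75
tcp_pos: [581.7, 266.8, 105.8]
orientation: [0.042, 0.999, -0.001, -0.001]
wrist_force: [0.3, 0.8, 1.0]
width: 51.3
yaw 85.2 turn -0.1 shift x 0.6 y 0.5 z(down) 60.8 | F [0.3 0.8 1. ] w 51.3 t 2.8 j7 1.05
```

```bash
python3 -m inch '[[-0.2,0.0006,0.0006,0.030,0],[-0.2,0,0,0.020,0],[-0.2,0,0,0.010,0],[-0.2,0,0,0,0]]'
python3 -m inch '[[1,0,0,0,0],[1,0,0,0,0],[1,0,0,0,0],[1,0,0,0,0],[1,0,0,0,0]]'
python3 -c "
from h import *
to(581.1,267.3,45,85.3)"
```

```text
t: 3.08
tcp_pos: [581.0, 267.6, 45.9]
orientation: [0.042, 0.999, -0.0, -0.0]
wrist_force: [-0.4, -0.2, 0.6]
width: 51.1
t: 3.5
tcp_pos: [582.2, 268.9, 48.5]
orientation: [0.042, 0.999, 0.001, 0.002]
wrist_force: [0.9, 3.7, 6.3]
width: 23.1
yaw 85.2 turn -0.1 shift x 1.0 y -1.7 z(down) 3.5 | F [0.9 3.7 6.3] w 23.1 t 3.5 j7 1.06
```

```bash
python3 -m inch '[[1,0.001,0,-0.003,0],[1,-0.002,0,-0.003,0],[1,0.002,0,-0.003,0],[1,-0.002,0,-0.003,0],[1,0.002,0,-0.003,0]]'
python3 -m inch '[[1,-0.002,0,-0.003,0],[1,0.002,0,-0.003,0],[1,-0.002,0,-0.003,0],[1,0.002,0,-0.003,0],[1,-0.002,0,-0.003,0]]'
python3 -m inch '[[1,0.002,0,-0.003,0],[1,-0.002,0,-0.003,0],[1,0.002,0,-0.003,0],[1,-0.002,0,-0.003,0],[1,0.001,0,0,0]]'
```

```text
t: 3.92
tcp_pos: [580.1, 268.9, 61.6]
orientation: [0.041, 0.999, 0.001, 0.0]
wrist_force: [12.4, 7.6, -25.3]
width: 23.1
t: 4.33
tcp_pos: [581.6, 268.8, 77.1]
orientation: [0.041, 0.999, 0.001, 0.0]
wrist_force: [0.3, 5.2, -1.8]
width: 23.1
t: 4.75
tcp_pos: [581.9, 267.4, 89.4]
orientation: [0.042, 0.999, 0.0, 0.001]
wrist_force: [-0.2, -1.1, -1.5]
width: 23.4
```

The pack is out (lifted about 40 mm, wrist force back to its weight). Now I'll carry it high toward the chassis and turn the jaws along the chassis x, which keeps the fingers beside the row.

```bash
python3 -m inch '[[1,0,0,-0.030,0],[1,0,0,-0.035,0],[1,0,0,-0.035,0],[1,0,0,-0.010,0],[1,0,0,0,0]]'
python3 -m inch '[[1,0.0035,-0.030,0,0],[1,0.0035,-0.035,0,0],[1,0.0035,-0.035,0,0],[1,0.0035,-0.035,0,0],[1,0.0035,-0.035,0,0]]'
python3 -m inch '[[1,0.0035,-0.035,0,0],[1,0.0035,-0.035,0,0],[1,0.0035,-0.035,0,0],[1,0.0035,-0.035,0,0],[1,0.0035,-0.035,0,0]]'
python3 -m inch '[[1,0.0035,-0.035,0,7],[1,0,-0.035,0,7],[1,0,0,0,7],[1,0,0,0,7],[1,0,0,0,7]]'
python3 -m inch '[[1,0,0,0,7],[1,0,0,0,7],[1,0,0,0,7],[1,0,0,0,7],[1,0,0,0,7]]'
python3 -m inch '[[1,0,0,0,7],[1,0,0,0,7],[1,0,0,0,0],[1,0,0,0,0],[1,0,0,0,0]]'
python3 - <<'E'
from h import *
import pickle
k=get_calibration("wrist");save("wrist","pics/w3.png");pickle.dump(k,open("w3.pkl","wb"));to(508,-252,200,0)
E
```

```text
t: 5.17
tcp_pos: [582.4, 268.0, 201.8]
orientation: [0.042, 0.999, 0.001, 0.002]
wrist_force: [0.8, 0.6, -2.3]
width: 22.8
t: 5.58
tcp_pos: [548.3, 97.9, 197.1]
orientation: [0.042, 0.999, -0.0, -0.001]
wrist_force: [0.4, -0.8, -0.4]
width: 23.2
t: 6.0
tcp_pos: [516.1, -74.9, 197.4]
orientation: [0.042, 0.999, -0.0, -0.001]
wrist_force: [0.4, -0.5, -0.5]
width: 23.3
t: 6.42
tcp_pos: [503.0, -142.8, 197.3]
orientation: [0.344, 0.939, -0.0, -0.001]
wrist_force: [0.0, -0.3, -0.6]
width: 23.0
t: 6.83
tcp_pos: [503.1, -142.1, 197.3]
orientation: [0.61, 0.793, -0.001, -0.001]
wrist_force: [-0.5, 0.6, -1.7]
width: 23.3
t: 7.25
tcp_pos: [503.5, -142.0, 197.8]
orientation: [0.698, 0.716, -0.0, -0.0]
wrist_force: [-0.1, 0.2, -1.1]
width: 23.3
yaw 1.4 turn 1.4 shift x -109.9 y 4.5 z(down) -2.0 | F [-0.6 -0.2 -1.5] w 23.3 t 7.3 j7 0.40
```

View pics/w3.png

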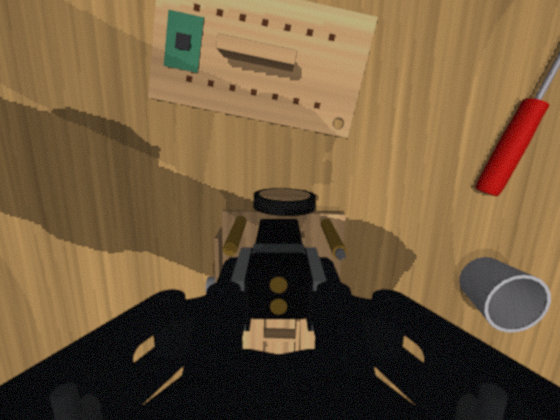

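```bash
python3 -m inch '[[1,-0.035,0,0,0],[1,-0.040,0,0,0],[1,-0.040,0,0,0],[1,-0.040,0,0,0],[1,-0.020,0,0,0]]'
python3 -m inch '[[1,0,0,0,0],[1,0,0,0,0],[1,0,0,0,0]]'
python3 - <<'E'
from h import *
import pickle
k=get_calibration("wrist");save("wrist","pics/w4.png");pickle.dump(k,open("w4.pkl","wb"));to(508,-252,200,0)
E
python3 -m inch '[[1,-0.035,0,0,0],[1,-0.025,0,0,0],[1,0,0,0,0],[1,0,0,0,0],[1,0,0,0,0]]'
python3 - <<'E'
from h import *
import pickle
k=get_calibration("wrist");save("wrist","pics/w5.png");pickle.dump(k,open("w5.pkl","wb"));to(508,-252,200,0)
a=cv2.imread("pics/w4.png");b=cv2.imread("pics/w5.png")
cv2.imwrite("pics/c45.png",np.hstack([a[:400,80:480],b[:400,80:480]]))
E
```

```text
t: 7.72
tcp_pos: [506.1, -322.0, 198.4]
orientation: [0.7, 0.714, -0.001, 0.001]
wrist_force: [-0.8, -0.6, -1.0]
width: 22.9
t: 7.97
tcp_pos: [507.4, -316.4, 198.0]
orientation: [0.699, 0.715, 0.0, -0.0]
wrist_force: [-0.3, 1.5, -1.5]
width: 22.5
yaw 1.3 turn 1.3 shift x 64.0 y 0.4 z(down) -1.9 | F [ 0.   0.3 -0.2] w 23.1 t 8.0 j7 0.75
t: 8.43
tcp_pos: [509.1, -375.7, 198.2]
orientation: [0.699, 0.715, 0.0, -0.0]
wrist_force: [0.6, 0.5, -1.3]
width: 23.0
yaw 1.3 turn 1.3 shift x 123.5 y -1.3 z(down) -1.7 | F [ 0.6  0.2 -0.7] w 23.3 t 8.5 j7 0.85
```

View pics/c45.png

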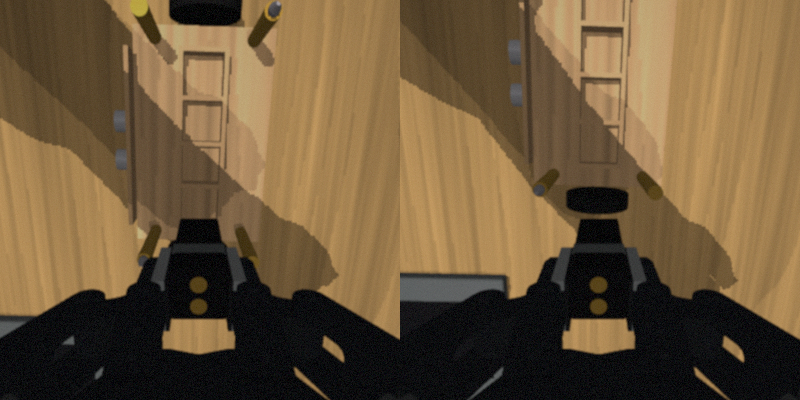

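Run:
```python
from h import *
a=cv2.imread("pics/w4.png");b=cv2.imread("pics/w5.png")
z=lambda im:cv2.convertScaleAbs(cv2.resize(im,None,fx=3,fy=3,interpolation=cv2.INTER_CUBIC),alpha=1.7,beta=10)
A=z(a[40:240,240:373]);B=z(b[0:200,240:373]);
cv2.imwrite("pics/c46.png",np.hstack([A,B]));print(A.shape)
```

```text
(600, 399, 3)
```

View pics/c46.png

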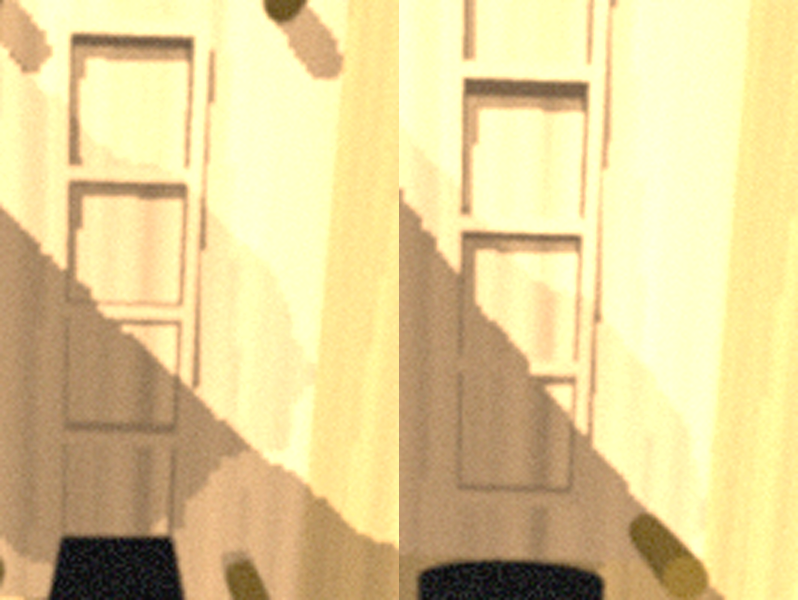

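Run:
```python
from h import *
import pickle
np.set_printoptions(precision=1,suppress=True)
c4,c5=[pickle.load(open(f"w{i}.pkl","rb")) for i in(4,5)]
a=lambda x,y:(240+(x+.5)/3-.5,40+(y+.5)/3-.5)
b=lambda x,y:(240+(x-399+.5)/3-.5,(y+.5)/3-.5)
m=lambda c,f,q,z=48:np.mean([onz(c,*f(*p),z) for p in q],0)
print("bay3",m(c4,a,[(72,36),(192,38),(69,166),(189,168)]))
q4=[(69,181),(187,183),(66,302),(184,304)]; q5=[(464,80),(589,82),(461,216),(584,218)]
print("bay2 A",m(c4,a,q4),"B",m(c5,b,q5))
print("tri rim",[tri([(c4,*a(*p)),(c5,*b(*q))]) for p,q in zip(q4,q5)])
print("bay1 A",m(c4,a,[(66,316),(182,318),(64,428),(177,430)]),"B",m(c5,b,[(461,235),(583,237),(460,359),(579,362)]))
print("bay0 B",m(c5,b,[(460,374),(577,378),(460,488),(572,490)]))
print("peg1",tri([(c4,223,259),(c5,220,190)]),onz(c4,223,259,120),onz(c5,220,190,120)); print("peg0",onz(c4,357,5,120))
to(0,0,0,0)
```

```text
bay3 [ 508.3 -208.    48. ]
bay2 A [ 508.2 -247.3   48. ] B [ 508.1 -247.9   48. ]
tri rim [array([ 490.5, -229.6,   45.1]), array([ 526. , -229.4,   45.4]), array([ 489.9, -265.2,   44.8]), array([ 526.3, -265. ,   45.1])]
bay1 A [ 507.8 -286.7   48. ] B [ 508.  -288.2   48. ]
bay0 B [ 507.9 -327.4   48. ]
peg1 [ 461.3 -360.9  100.5] [ 464.5 -351.9  120. ] [ 465.4 -356.7  120. ]
peg0 [ 552.6 -177.5  120. ]
yaw 1.3 turn 1.3 shift x 375.5 y -509.3 z(down) 198.3 | F [ 0.6  0.2 -0.7] w 23.3 t 8.5 j7 0.85
```

Bays are at x≈508, y≈-327.5/-287.5/-247.5/-208 and the yaw is about 0. The two-view triangulation put the rim at z≈45 against the stated 48, which is close enough. The pegs agree within a few mm. This pack goes into bay0.

```bash
python3 -m inch '[[1,0.024,-0.0005,0,1.2],[1,0.023,-0.0005,0,0],[1,0,0,0,0],[1,0,0,0.030,0],[1,0,0,0.030,0]]'
python3 -m inch '[[1,0,0,0.030,0],[1,0,0,0.010,0],[1,0,0,0,0],[1,0,0,0,0]]'
python3 -c "
from h import *
to(508,-328.5,73,0);cv2.imwrite('pics/s1.png',cv2.resize(snapshot('scene')[200:340,90:277,::-1],(800,600),interpolation=2))"
```

```text
t: 8.9
tcp_pos: [508.8, -328.7, 139.2]
orientation: [0.706, 0.708, 0.001, 0.002]
wrist_force: [1.0, 0.3, -1.6]
width: 23.2
t: 9.23
tcp_pos: [507.6, -329.9, 99.3]
orientation: [0.707, 0.707, -0.0, 0.0]
wrist_force: [0.0, -0.6, -0.3]
width: 23.2
yaw 0.0 turn 0.0 shift x 1.4 y 0.4 z(down) 26.3 | F [ 0.  -0.6 -0.3] w 23.2 t 9.2 j7 0.82
```

View pics/s1.png

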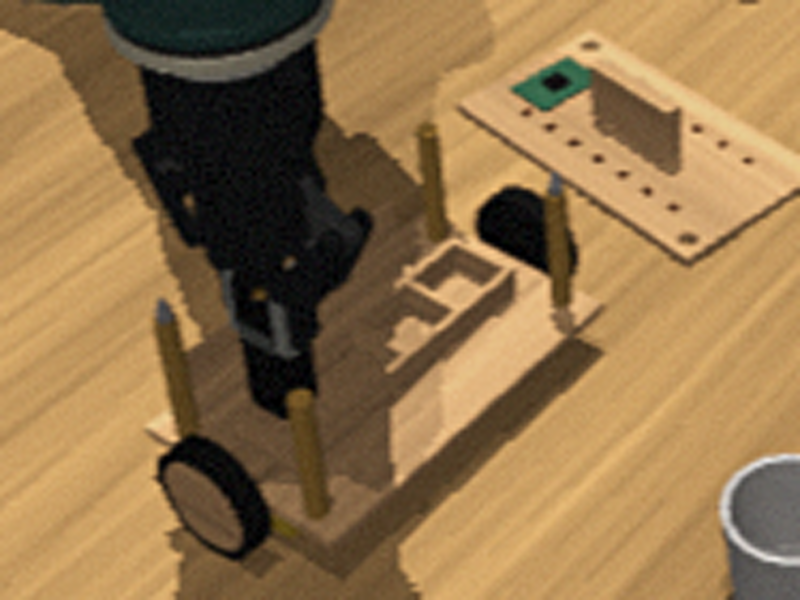

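The pack hangs upright over the first bay at about (285,385) in the crop, and the fingers are clear of the posts. Lowering it now.

```bash
python3 -m inch '[[1,0.0014,0,0.010,0],[1,0,0,0.008,0],[1,0,0,0.004,0],[1,0,0,0,0]]'
python3 -m inch '[[1,0,0,0.002,0],[1,0,0,0.002,0],[1,0,0,0,0]]'
python3 -m inch '[[1,0,0,0.0015,0],[1,0,0,0.0015,0],[1,0,0,0,0]]'
```

```text
t: 9.62
tcp_pos: [506.8, -328.3, 75.4]
orientation: [0.707, 0.707, -0.0, -0.001]
wrist_force: [-0.7, 0.5, -0.9]
width: 23.5
t: 9.87
tcp_pos: [507.4, -329.0, 72.7]
orientation: [0.707, 0.707, 0.0, 0.0]
wrist_force: [0.3, -0.1, 1.0]
width: 22.9
t: 10.12
tcp_pos: [508.1, -329.9, 72.2]
orientation: [0.707, 0.707, 0.001, 0.002]
wrist_force: [-10.9, 6.3, 43.7]
width: 22.8
```

```bash
python3 -m inch '[[1,0,0,-0.001,0],[1,0,0,-0.001,0],[1,0,0,-0.0005,0],[1,0,0,0,0]]'
python3 -m inch '[[0.2,0,0,0,0],[-0.2,0,0,0,0],[-0.2,0,0,0,0],[-0.2,0,0,0,0],[-0.2,0,0,0,0]]'
python3 -m inch '[[-0.2,0,0,-0.020,0],[-0.2,0,0,-0.035,0],[-0.2,0,0,-0.035,0],[-0.2,0,0,-0.035,0],[-0.2,0,0,0,0]]'
python3 - <<'E'
from h import *
to(491.4,274.7,200,85.3);cv2.imwrite('pics/s2.png',cv2.resize(snapshot('scene')[200:340,90:277,::-1],(560,420),interpolation=2))
E
```

```text
t: 10.45
tcp_pos: [507.5, -329.0, 72.3]
orientation: [0.707, 0.707, 0.0, 0.001]
wrist_force: [-1.2, 0.3, 9.0]
width: 23.0
t: 10.87
tcp_pos: [507.1, -328.5, 71.7]
orientation: [0.707, 0.707, -0.0, -0.0]
wrist_force: [-0.5, 0.9, -0.1]
width: 51.0
t: 11.28
tcp_pos: [509.1, -330.4, 203.3]
orientation: [0.707, 0.707, 0.001, 0.004]
wrist_force: [-0.2, -0.3, 0.4]
width: 51.6
yaw -0.0 turn -85.3 shift x 67.2 y 601.6 z(down) 3.3 | F [-0.2 -0.3  0.4] w 51.6 t 11.3 j7 0.75
```

View pics/s2.png

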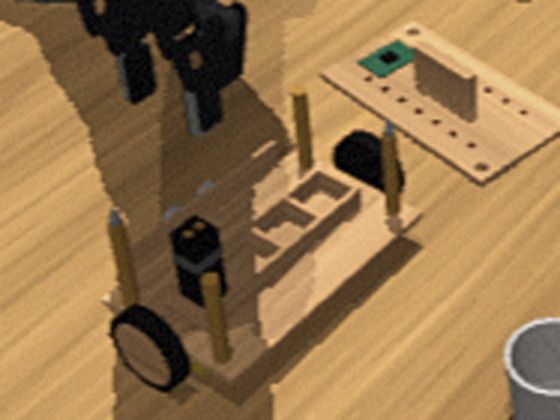

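Pack 1 stands upright in bay0, at about (197,258) in the crop. Next is the pack at (491.4,274.7).

```bash
python3 -m inch '[[-0.2,0,0,0,-7.1],[-0.2,0,0,0,-7.1],[-0.2,0,0,0,-7.1],[-0.2,0,0,0,-7.1],[-0.2,0,0,0,-7.1]]'
python3 -m inch '[[-0.2,0,0,0,-7.1],[-0.2,0,0,0,-7.1],[-0.2,0,0,0,-7.1],[-0.2,0,0,0,-7.1],[-0.2,0,0,0,-7.1]]'
python3 -m inch '[[-0.2,0,0,0,-7.1],[-0.2,0,0,0,-7.1],[-0.2,0.0042,0.0376,0,0],[-0.2,0.0042,0.0376,0,0],[-0.2,0.0042,0.0376,0,0]]'
python3 -m inch '[[-0.2,0.0042,0.0376,0,0],[-0.2,0.0042,0.0376,0,0],[-0.2,0.0042,0.0376,0,0],[-0.2,0.0042,0.0376,0,0],[-0.2,0.0042,0.0376,0,0]]'
python3 -m inch '[[-0.2,0.0042,0.0376,0,0],[-0.2,0.0042,0.0376,0,0],[-0.2,0.0042,0.0376,0,0],[-0.2,0.0042,0.0376,0,0],[-0.2,0.0042,0.0376,0,0]]'
python3 -m inch '[[-0.2,0.0042,0.0376,0,0],[-0.2,0.0042,0.0376,0,0],[-0.2,0.0042,0.0376,0,0],[-0.2,0,0,0,0],[-0.2,0,0,0,0]]'
python3 -c "
from h import *
to(491.4,274.7,46,85.3)"
```

```text
t: 11.75
tcp_pos: [506.9, -328.3, 195.9]
orientation: [0.455, 0.89, -0.0, -0.001]
wrist_force: [-0.0, 0.9, 0.1]
width: 51.2
t: 12.17
tcp_pos: [506.9, -328.3, 195.9]
orientation: [0.162, 0.987, 0.0, -0.001]
wrist_force: [-0.7, -0.3, -0.6]
width: 51.0
t: 12.58
tcp_pos: [503.2, -214.0, 195.8]
orientation: [0.042, 0.999, 0.0, -0.001]
wrist_force: [1.1, -0.5, -0.1]
width: 51.1
t: 13.0
tcp_pos: [498.0, -24.2, 196.2]
orientation: [0.042, 0.999, -0.0, -0.0]
wrist_force: [2.0, -0.6, -0.3]
width: 51.6
t: 13.42
tcp_pos: [492.8, 164.8, 196.2]
orientation: [0.042, 0.999, -0.0, -0.0]
wrist_force: [1.7, -0.5, 0.6]
width: 50.9
t: 13.83
tcp_pos: [489.3, 278.5, 195.6]
orientation: [0.04, 0.999, -0.0, -0.001]
wrist_force: [-0.3, -1.1, -0.2]
width: 51.4
yaw 85.4 turn 0.1 shift x -2.4 y -3.6 z(down) 149.6 | F [-0.3 -1.1 -0.2] w 51.4 t 13.8 j7 0.90
```

```bash
python3 -m inch '[[-0.2,-0.0024,-0.0036,0.030,0],[-0.2,0,0,0.035,0],[-0.2,0,0,0.025,0],[-0.2,0,0,0,0],[-0.2,0,0,0,0]]'
python3 -c "
from h import *
to(491.4,274.7,46,85.3)"
```

```text
t: 14.25
tcp_pos: [492.2, 271.5, 106.2]
orientation: [0.042, 0.999, -0.001, -0.001]
wrist_force: [0.7, 0.3, 0.3]
width: 50.9
yaw 85.1 turn -0.2 shift x 1.0 y 3.1 z(down) 60.2 | F [0.7 0.3 0.3] w 50.9 t 14.2 j7 0.90
```

```bash
python3 -m inch '[[-0.2,0,0,0,0],[-0.2,0,0,0,0],[-0.2,0,0,0,0]]'
python3 -c "
from h import *
to(491.4,274.7,46,85.3)"
```

```text
t: 14.5
tcp_pos: [493.3, 273.0, 108.4]
orientation: [0.042, 0.999, 0.001, 0.001]
wrist_force: [-0.8, -0.2, 0.1]
width: 51.1
yaw 85.2 turn -0.1 shift x 2.1 y 1.6 z(down) 62.4 | F [-0.8 -0.2  0.1] w 51.1 t 14.5 j7 0.90
```

```bash
python3 -m inch '[[-0.2,0.0012,0.0020,0.030,0],[-0.2,0,0,0.020,0],[-0.2,0,0,0.010,0],[-0.2,0,0,0,0],[-0.2,0,0,0,0]]'
python3 -c "
from h import *
to(491.4,274.7,46,85.3)"
python3 -m inch '[[-0.2,0,0,0,0]]'
python3 -c "
from h import *
to(491.4,274.7,46,85.3)"
```

```text
t: 14.92
tcp_pos: [491.9, 274.9, 47.5]
orientation: [0.042, 0.999, 0.0, 0.0]
wrist_force: [-0.0, 0.9, -0.6]
width: 51.1
yaw 85.2 turn -0.1 shift x 0.4 y -0.2 z(down) 1.5 | F [-0.   0.9 -0.6] w 51.1 t 14.9 j7 0.89
t: 15.0
tcp_pos: [492.3, 275.2, 48.1]
orientation: [0.042, 0.999, 0.0, 0.001]
wrist_force: [-0.5, -0.5, 0.5]
width: 51.3
yaw 85.2 turn -0.1 shift x 0.8 y -0.5 z(down) 2.1 | F [-0.5 -0.5  0.5] w 51.3 t 15.0 j7 0.89
```

```bash
python3 -m inch '[[-0.2,0.0004,0,0.002,0],[1,0,0,0,0],[1,0,0,0,0],[1,0,0,0,0],[1,0,0,0,0]]'
python3 -m inch '[[1,0,0,0,0]]'
python3 -m inch '[[1,0.001,0,-0.003,0],[1,-0.002,0,-0.003,0],[1,0.002,0,-0.003,0],[1,-0.002,0,-0.003,0],[1,0.002,0,-0.003,0]]'
python3 -m inch '[[1,-0.002,0,-0.003,0],[1,0.002,0,-0.003,0],[1,-0.002,0,-0.003,0],[1,0.002,0,-0.003,0],[1,-0.002,0,-0.003,0]]'
python3 -m inch '[[1,0.002,0,-0.003,0],[1,-0.002,0,-0.003,0],[1,0.002,0,-0.003,0],[1,-0.002,0,-0.003,0],[1,0.001,0,-0.003,0]]'
python3 -m inch '[[1,0,0,0,0],[1,0,0,0,0]]'
```

```text
t: 15.42
tcp_pos: [491.6, 276.3, 45.7]
orientation: [0.041, 0.999, 0.001, 0.001]
wrist_force: [-0.1, 7.3, 5.9]
width: 23.3
t: 15.5
tcp_pos: [491.6, 276.3, 45.7]
orientation: [0.041, 0.999, 0.001, 0.001]
wrist_force: [0.1, 6.3, 6.4]
width: 23.2
t: 15.92
tcp_pos: [489.8, 276.2, 59.3]
orientation: [0.041, 0.999, 0.001, -0.0]
wrist_force: [7.7, 9.1, -22.1]
width: 23.3
t: 16.33
tcp_pos: [491.5, 276.0, 74.8]
orientation: [0.041, 0.999, 0.001, -0.0]
wrist_force: [-0.2, 6.1, -4.0]
width: 23.4
t: 16.75
tcp_pos: [491.5, 274.5, 90.2]
orientation: [0.042, 0.999, -0.0, 0.0]
wrist_force: [0.8, 0.4, -1.8]
width: 23.2
t: 16.92
tcp_pos: [491.2, 274.8, 89.9]
orientation: [0.042, 0.999, -0.0, 0.0]
wrist_force: [0.3, 0.1, -1.5]
width: 23.0
```

```bash
python3 -m inch '[[1,0,0,-0.030,0],[1,0,0,-0.035,0],[1,0,0,-0.035,0],[1,0,0,-0.010,0],[1,0,0,0,0]]'
python3 -m inch '[[1,-0.0043,-0.030,0,0],[1,-0.0043,-0.037,0,0],[1,-0.0043,-0.037,0,0],[1,-0.0043,-0.037,0,0],[1,-0.0043,-0.037,0,0]]'
python3 -m inch '[[1,-0.0043,-0.037,0,0],[1,-0.0043,-0.037,0,0],[1,-0.0043,-0.037,0,0],[1,-0.0043,-0.037,0,0],[1,-0.0043,-0.037,0,0]]'
python3 -m inch '[[1,-0.0043,-0.037,0,0],[1,-0.0043,-0.037,0,0],[1,-0.0043,-0.037,0,0],[1,-0.0038,-0.037,0,0],[1,0,-0.008,0,0]]'
python3 -m inch '[[1,0,0,0,7.1],[1,0,0,0,7.1],[1,0,0,0,7.1],[1,0,0,0,7.1],[1,0,0,0,7.1]]'
python3 -m inch '[[1,0,0,0,7.1],[1,0,0,0,7.1],[1,0,0,0,7.1],[1,0,0,0,7.1],[1,0,0,0,7.1]]'
python3 -m inch '[[1,0,0,0,7.1],[1,0,0,0,7.1],[1,0,0,0,0],[1,0,0,0,0],[1,0,0,0,0]]'
python3 -c "
from h import *
to(508.1,-247.5,90,0)"
```

```text
t: 17.33
tcp_pos: [492.3, 275.5, 202.7]
orientation: [0.042, 0.999, 0.001, 0.002]
wrist_force: [-0.0, -0.1, -1.3]
width: 23.6
t: 17.75
tcp_pos: [496.8, 93.8, 198.4]
orientation: [0.042, 0.999, -0.0, -0.001]
wrist_force: [1.2, -0.7, -1.5]
width: 23.3
t: 18.17
tcp_pos: [502.8, -92.3, 198.5]
orientation: [0.042, 0.999, -0.0, -0.001]
wrist_force: [1.9, 0.4, -0.9]
width: 23.1
t: 18.58
tcp_pos: [505.5, -253.5, 198.4]
orientation: [0.045, 0.999, -0.001, -0.001]
wrist_force: [-1.1, -0.3, -1.7]
width: 23.2
t: 19.0
tcp_pos: [506.7, -247.2, 198.3]
orientation: [0.347, 0.938, -0.0, -0.001]
wrist_force: [-0.1, 0.5, -1.6]
width: 23.1
t: 19.42
tcp_pos: [506.6, -247.2, 198.4]
orientation: [0.617, 0.787, -0.001, -0.001]
wrist_force: [0.1, 0.3, -1.7]
width: 23.2
t: 19.83
tcp_pos: [507.0, -247.2, 199.2]
orientation: [0.705, 0.709, -0.0, -0.0]
wrist_force: [-0.5, 0.6, -0.3]
width: 23.2
yaw 0.3 turn 0.3 shift x -0.3 y 1.1 z(down) 109.2 | F [-0.5  0.6 -0.3] w 23.2 t 19.8 j7 0.59
```

```bash
python3 -m inch '[[1,0,0.001,0.030,0.2],[1,0,0,0.035,0],[1,0,0,0.030,0],[1,0,0,0.010,0],[1,0,0,0,0]]'
python3 -m inch '[[1,0,0,0.008,0],[1,0,0,0.006,0],[1,0,0,0.003,0],[1,0,0,0,0],[1,0,0,0,0]]'
python3 -c "
from h import *
to(508.1,-247.5,69.7,0)"
```

```text
t: 20.25
tcp_pos: [506.9, -247.0, 92.7]
orientation: [0.708, 0.707, -0.001, -0.002]
wrist_force: [-0.0, -0.1, -0.4]
width: 22.8
t: 20.67
tcp_pos: [508.6, -247.5, 78.4]
orientation: [0.708, 0.706, 0.0, 0.0]
wrist_force: [0.4, -1.0, -1.1]
width: 23.3
yaw -0.2 turn -0.2 shift x -0.0 y -0.5 z(down) 8.7 | F [ 0.4 -1.  -1.1] w 23.3 t 20.7 j7 0.67
```

```bash
python3 -m inch '[[1,0,0,0.004,0],[1,0,0,0.002,0],[1,0,0,0,0],[1,0,0,0,0]]'
python3 -m inch '[[1,0,0,0.001,0],[1,0,0,0.001,0],[1,0,0,0,0]]'
```

```text
t: 21.0
tcp_pos: [508.2, -247.3, 71.8]
orientation: [0.708, 0.706, -0.0, -0.0]
wrist_force: [0.0, 0.0, -1.8]
width: 23.5
t: 21.25
tcp_pos: [508.3, -247.4, 69.8]
orientation: [0.708, 0.706, -0.0, 0.0]
wrist_force: [1.0, -0.2, -1.4]
width: 22.9
```

```bash
python3 -m inch '[[1,0,0,0.0005,0],[1,0,0,0,0]]'
python3 -m inch '[[0.3,0,0,0,0],[-0.2,0,0,0,0],[-0.2,0,0,0,0],[-0.2,0,0,0,0],[-0.2,0,0,0,0]]'
python3 -m inch '[[-0.2,0,0,-0.020,0],[-0.2,0,0,-0.035,0],[-0.2,0,0,-0.035,0],[-0.2,0,0,-0.030,0],[-0.2,0,0,-0.005,0]]'
python3 - <<'E'
from h import *
to(446.6,278.3,200,85.3);cv2.imwrite('pics/s3.png',cv2.resize(snapshot('scene')[200:340,90:277,::-1],(560,420),interpolation=2))
E
```

```text
t: 21.42
tcp_pos: [508.4, -247.4, 69.7]
orientation: [0.708, 0.706, 0.0, 0.0]
wrist_force: [-1.5, -0.4, 6.3]
width: 23.2
t: 21.83
tcp_pos: [508.2, -247.4, 69.3]
orientation: [0.708, 0.706, -0.0, 0.0]
wrist_force: [0.1, 0.7, -0.1]
width: 51.2
t: 22.25
tcp_pos: [509.9, -248.4, 199.2]
orientation: [0.708, 0.706, 0.001, 0.003]
wrist_force: [-0.4, -0.5, 1.0]
width: 51.6
yaw -0.2 turn -85.5 shift x 106.2 y 519.7 z(down) -0.8 | F [-0.4 -0.5  1. ] w 51.6 t 22.2 j7 0.59
```

View pics/s3.png

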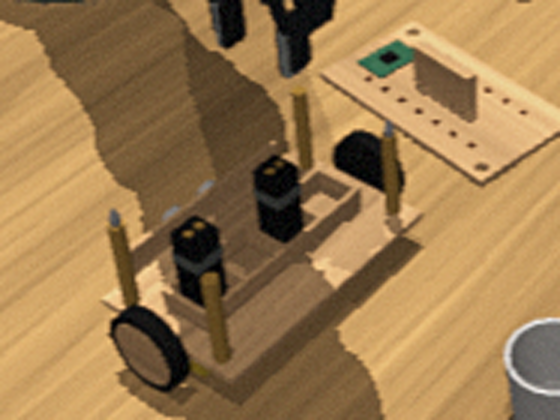

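Packs 1 and 2 are upright in bays 0 and 2. Next is the third pack at (446.6,278.3).

```bash
python3 -m inch '[[-0.2,0,0,0,-7.1],[-0.2,0,0,0,-7.1],[-0.2,0,0,0,-7.1],[-0.2,0,0,0,-7.1],[-0.2,0,0,0,-7.1]]' >/dev/null
python3 -m inch '[[-0.2,0,0,0,-7.1],[-0.2,0,0,0,-7.1],[-0.2,0,0,0,-7.1],[-0.2,0,0,0,-7.1],[-0.2,0,0,0,-7.1]]' >/dev/null
python3 -m inch '[[-0.2,0,0,0,-7.1],[-0.2,0,0,0,-7.1],[-0.2,0.0075,0.0370,0,0],[-0.2,0.0075,0.0370,0,0],[-0.2,0.0075,0.0370,0,0]]' >/dev/null
python3 -m inch '[[-0.2,0.0075,0.0370,0,0],[-0.2,0.0075,0.0370,0,0],[-0.2,0.0075,0.0370,0,0],[-0.2,0.0075,0.0370,0,0],[-0.2,0.0075,0.0370,0,0]]'
python3 -m inch '[[-0.2,0.0075,0.0370,0,0],[-0.2,0.0075,0.0370,0,0],[-0.2,0.0075,0.0370,0,0],[-0.2,0.0075,0.0370,0,0],[-0.2,0.0075,0.0370,0,0]]'
python3 -m inch '[[-0.2,0.0075,0.0370,0,0],[-0.2,0,0,0,0],[-0.2,0,0,0,0],[-0.2,0,0,0,0],[-0.2,0,0,0,0]]'
python3 -c "
from h import *
to(446.6,278.3,46,85.3)"
```

```text
t: 23.97
tcp_pos: [473.2, 54.5, 193.4]
orientation: [0.044, 0.999, 0.0, -0.001]
wrist_force: [1.0, -0.0, -0.4]
width: 51.3
t: 24.38
tcp_pos: [451.9, 242.0, 193.3]
orientation: [0.043, 0.999, -0.0, -0.001]
wrist_force: [1.6, 0.2, 0.5]
width: 51.3
t: 24.8
tcp_pos: [448.9, 276.6, 193.7]
orientation: [0.044, 0.999, -0.0, -0.0]
wrist_force: [0.1, 0.3, 0.1]
width: 51.3
yaw 84.9 turn -0.4 shift x 2.4 y 1.5 z(down) 147.7 | F [0.1 0.3 0.1] w 51.3 t 24.8 j7 0.84
```

```bash
python3 -m inch '[[-0.2,0.0022,0.0015,0.030,-0.4],[-0.2,0,0,0.035,0],[-0.2,0,0,0.025,0],[-0.2,0,0,0,0],[-0.2,0,0,0,0]]'
python3 -m inch '[[-0.2,0,0,0.020,0],[-0.2,0,0,0,0],[-0.2,0,0,0,0],[-0.2,0,0,0,0]]'
python3 -c "
from h import *
to(446.6,278.3,46,85.3)"
```

```text
t: 25.22
tcp_pos: [446.6, 278.4, 104.0]
orientation: [0.041, 0.999, -0.001, -0.001]
wrist_force: [0.0, -0.3, 0.2]
width: 51.4
t: 25.55
tcp_pos: [447.4, 279.7, 86.0]
orientation: [0.04, 0.999, 0.0, 0.001]
wrist_force: [0.1, -0.2, 0.6]
width: 51.2
yaw 85.4 turn 0.1 shift x 0.7 y -1.5 z(down) 40.0 | F [ 0.1 -0.2  0.6] w 51.2 t 25.6 j7 0.82
```

```bash
python3 -m inch '[[-0.2,0,-0.0006,0.020,0],[-0.2,0,0,0.012,0],[-0.2,0,0,0.007,0],[-0.2,0,0,0,0],[-0.2,0,0,0,0]]'
python3 -m inch '[[1,0,0,0,0],[1,0,0,0,0],[1,0,0,0,0],[1,0,0,0,0],[1,0,0,0,0]]'
python3 -m inch '[[1,0.001,0,-0.003,0],[1,-0.002,0,-0.003,0],[1,0.002,0,-0.003,0],[1,-0.002,0,-0.003,0],[1,0.002,0,-0.003,0]]'
python3 -m inch '[[1,-0.002,0,-0.003,0],[1,0.002,0,-0.003,0],[1,-0.002,0,-0.003,0],[1,0.002,0,-0.003,0],[1,-0.002,0,-0.003,0]]'
python3 -m inch '[[1,0.002,0,-0.003,0],[1,-0.002,0,-0.003,0],[1,0.002,0,-0.003,0],[1,-0.002,0,-0.003,0],[1,0.001,0,-0.003,0]]'
python3 -m inch '[[1,0,0,0,0],[1,0,0,0,0]]'
```

```text
t: 25.97
tcp_pos: [446.6, 278.9, 45.5]
orientation: [0.04, 0.999, -0.0, -0.0]
wrist_force: [-0.8, -0.3, -0.4]
width: 51.2
t: 26.38
tcp_pos: [447.1, 280.0, 46.2]
orientation: [0.04, 0.999, 0.001, 0.001]
wrist_force: [-0.2, 4.8, 5.1]
width: 23.3
t: 26.8
tcp_pos: [445.5, 279.9, 60.0]
orientation: [0.04, 0.999, 0.0, -0.0]
wrist_force: [5.1, 8.0, -18.2]
width: 23.3
t: 27.22
tcp_pos: [447.1, 279.7, 75.4]
orientation: [0.04, 0.999, 0.0, -0.0]
wrist_force: [-0.7, 5.3, -4.0]
width: 23.2
t: 27.63
tcp_pos: [447.1, 278.6, 90.6]
orientation: [0.04, 0.999, -0.0, 0.0]
wrist_force: [-0.1, -0.7, -0.3]
width: 23.1
t: 27.8
tcp_pos: [446.7, 278.8, 90.4]
orientation: [0.04, 0.999, -0.0, 0.0]
wrist_force: [-0.2, -0.4, -2.0]
width: 23.2
```

```bash
python3 -m inch '[[1,0,0,-0.030,0],[1,0,0,-0.035,0],[1,0,0,-0.035,0],[1,0,0,-0.010,0],[1,0,0,0,0]]'
python3 -m inch '[[1,-0.0078,-0.037,0,0],[1,-0.0078,-0.037,0,0],[1,-0.0078,-0.037,0,0],[1,-0.0078,-0.037,0,0],[1,-0.0078,-0.037,0,0]]' >/dev/null
python3 -m inch '[[1,-0.0078,-0.037,0,0],[1,-0.0078,-0.037,0,0],[1,-0.0078,-0.037,0,0],[1,-0.0078,-0.037,0,0],[1,-0.0078,-0.037,0,0]]' >/dev/null
python3 -m inch '[[1,-0.0078,-0.037,0,0],[1,-0.0078,-0.037,0,0],[1,-0.0077,-0.036,0,0],[1,0,0,0,7.1],[1,0,0,0,7.1]]'
python3 -m inch '[[1,0,0,0,7.1],[1,0,0,0,7.1],[1,0,0,0,7.1],[1,0,0,0,7.1],[1,0,0,0,7.1]]' >/dev/null
python3 -m inch '[[1,0,0,0,7.1],[1,0,0,0,7.1],[1,0,0,0,7.1],[1,0,0,0,7.1],[1,0,0,0,7.1]]' >/dev/null
python3 -m inch '[[1,0,0,0,0],[1,0,0,0,0],[1,0,0,0,0]]'
python3 -c "
from h import *
to(508.3,-208,90,0)"
```

```text
t: 28.22
tcp_pos: [447.8, 279.6, 203.0]
orientation: [0.04, 0.999, 0.001, 0.002]
wrist_force: [0.6, -0.8, -1.2]
width: 23.1
t: 29.47
tcp_pos: [508.1, -210.2, 198.5]
orientation: [0.168, 0.986, -0.0, -0.001]
wrist_force: [0.5, 1.8, -1.2]
width: 23.4
t: 30.55
tcp_pos: [508.9, -207.5, 199.6]
orientation: [0.704, 0.71, -0.0, -0.0]
wrist_force: [-0.1, 0.4, -1.3]
width: 23.3
yaw 0.5 turn 0.5 shift x -0.5 y -0.6 z(down) 109.6 | F [-0.1  0.4 -1.3] w 23.3 t 30.6 j7 0.51
```

```bash
python3 -m inch '[[1,-0.0004,-0.0005,0.030,0.4],[1,0,0,0.035,0],[1,0,0,0.030,0],[1,0,0,0.010,0],[1,0,0,0,0]]'
python3 -m inch '[[1,0,0,0.008,0],[1,0,0,0.006,0],[1,0,0,0.003,0],[1,0,0,0,0],[1,0,0,0,0]]'
python3 -c "
from h import *
to(508.3,-208,70.2,0)"
```

```text
t: 30.97
tcp_pos: [507.3, -207.8, 93.3]
orientation: [0.708, 0.707, -0.001, -0.002]
wrist_force: [0.0, 0.3, -1.0]
width: 23.3
t: 31.38
tcp_pos: [509.0, -208.1, 78.9]
orientation: [0.708, 0.706, 0.0, 0.0]
wrist_force: [-0.2, 0.4, -1.4]
width: 23.0
yaw -0.2 turn -0.2 shift x 0.1 y -0.7 z(down) 8.7 | F [-0.2  0.4 -1.4] w 23.0 t 31.4 j7 0.58
```

```bash
python3 -m inch '[[1,0,-0.0005,0.004,0],[1,0,0,0.002,0],[1,0,0,0.0015,0],[1,0,0,0,0],[1,0,0,0,0]]'
python3 -m inch '[[1,0,0,0.0006,0],[1,0,0,0,0],[1,0,0,0,0]]'
```

```text
t: 31.8
tcp_pos: [508.1, -208.1, 70.8]
orientation: [0.708, 0.706, -0.0, -0.0]
wrist_force: [0.1, 0.0, -1.4]
width: 23.2
t: 32.05
tcp_pos: [508.2, -208.1, 70.3]
orientation: [0.708, 0.706, -0.0, 0.0]
wrist_force: [0.3, 0.4, -1.2]
width: 23.3
```

```bash
python3 -m inch '[[1,0,0,0.0007,0],[1,0,0,0,0],[1,0,0,0,0]]'
python3 -m inch '[[0.3,0,0,0,0],[-0.2,0,0,0,0],[-0.2,0,0,0,0],[-0.2,0,0,0,0],[-0.2,0,0,0,0]]'
python3 -m inch '[[-0.2,0,0,-0.020,0],[-0.2,0,0,-0.035,0],[-0.2,0,0,-0.035,0],[-0.2,0,0,-0.035,0],[-0.2,0,0,-0.005,0]]'
python3 -m inch '[[-0.2,0.035,0,0,0],[-0.2,0.035,0,0,0],[-0.2,0,0,0,0],[-0.2,0,0,0,0],[-0.2,0,0,0,0]]'
python3 - <<'E'
from h import *
import pickle
k=get_calibration("wrist");save("wrist","pics/w6.png");pickle.dump(k,open("w6.pkl","wb"));to(480,-14,200,90)
E
python3 -m inch '[[-0.2,0.035,0,0,0],[-0.2,0.025,0,0,0],[-0.2,0,0,0,0],[-0.2,0,0,0,0],[-0.2,0,0,0,0]]'
python3 - <<'E'
from h import *
import pickle
k=get_calibration("wrist");save("wrist","pics/w7.png");pickle.dump(k,open("w7.pkl","wb"));to(480,-14,200,90)
a=cv2.imread("pics/w6.png")[0:150,130:400];b=cv2.imread("pics/w7.png")[0:250,130:400]
s=save("scene","pics/s4.png")[200:340,90:277,::-1]
L=cv2.resize(np.vstack([a,b]),None,fx=1.48,fy=1.48,interpolation=2)[:592]
R=cv2.resize(s,(400,300),interpolation=2);R=np.vstack([R,np.zeros((292,400,3),np.uint8)])
cv2.imwrite("pics/c67.png",np.hstack([L,R]));print(L.shape)
E
```

```text
t: 32.3
tcp_pos: [508.3, -208.2, 70.2]
orientation: [0.708, 0.706, 0.0, 0.0]
wrist_force: [-3.5, 1.7, 12.4]
width: 23.4
t: 32.72
tcp_pos: [508.2, -208.1, 69.5]
orientation: [0.708, 0.706, -0.0, 0.0]
wrist_force: [-0.6, 0.2, 0.8]
width: 51.3
t: 33.13
tcp_pos: [510.0, -209.1, 205.0]
orientation: [0.708, 0.706, 0.002, 0.003]
wrist_force: [-0.1, -0.2, 1.0]
width: 51.2
t: 33.55
tcp_pos: [508.4, -138.3, 199.6]
orientation: [0.708, 0.706, -0.0, 0.0]
wrist_force: [-0.6, -1.5, -0.4]
width: 51.1
yaw -0.2 turn -90.2 shift x 28.3 y 124.9 z(down) -0.5 | F [ 0.1 -0.3  0.3] w 51.3 t 33.6 j7 0.35
t: 34.02
tcp_pos: [508.6, -79.3, 199.5]
orientation: [0.709, 0.705, -0.0, 0.0]
wrist_force: [-0.3, -0.4, 0.1]
width: 51.3
yaw -0.3 turn -90.3 shift x 28.6 y 65.5 z(down) -0.5 | F [ 0.3  0.4 -0.1] w 51.2 t 34.1 j7 0.22
(592, 400, 3)
```

View pics/c67.png

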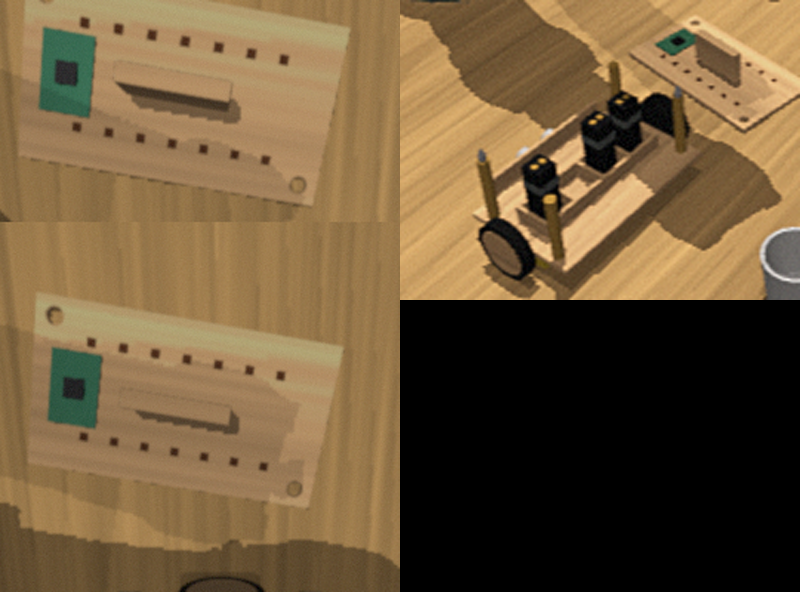

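All three packs stand in the bays. The deck lies clear, with holes at about (55,316) and (294,489) in the lower-left crop and the rib in its middle. Computing the deck pose next.

```bash
cat > deck.py <<'E'
from h import *
import pickle
np.set_printoptions(precision=1,suppress=True)
c6,c7=[pickle.load(open(f"w{i}.pkl","rb")) for i in(6,7)]
g6=lambda x,y:(129.5+(x+.5)/1.48,(y+.5)/1.48-.5)
g7=lambda x,y:(129.5+(x+.5)/1.48,(y-222+.5)/1.48-.5)
co=[(36,293),(343,347),(308,507),(28,466)]
W=np.array([onz(c7,*g7(*p),6) for p in co]);print("corners",W,"ctr",W.mean(0))
print("edges",[np.linalg.norm(W[i]-W[(i+1)%4]) for i in range(4)],"ang",np.degrees(np.arctan2(*(W[1]-W[0]+W[2]-W[3])[1::-1])))
H=np.array([onz(c7,*g7(*p),6) for p in [(55,316),(294,489)]]);print("holes",H,"ctr",H.mean(0),np.linalg.norm(H[0]-H[1]))
d=H[1]-H[0];print("ang from holes",np.degrees(np.arctan2(d[1],d[0]))+np.degrees(np.arctan2(45,92)))
print("hole tri",tri([(c6,*g6(298,184)),(c7,*g7(294,489))]),"corner tri",tri([(c6,*g6(313,206)),(c7,*g7(308,507))]))
print("rib L,R upper edge",tri([(c6,*g6(114,62)),(c7,*g7(120,388))]),tri([(c6,*g6(232,83)),(c7,*g7(232,407))]))
# automatic refinement of plate outline
E
python3 deck.py
```

```text
corners [[386.3  59.7   6. ]
 [592.8  25.1   6. ]
 [574.1 -86.8   6. ]
 [367.4 -55.    6. ]] ctr [480.1 -14.2   6. ]
edges [np.float64(209.34586674662577), np.float64(113.4559485722274), np.float64(209.10478550320258), np.float64(116.23270661128552)] ang -9.117797111557017
holes [[397.5  45.6   6. ]
 [563.  -73.    6. ]] ctr [480.3 -13.7   6. ] 203.6584973477737
ang from holes -9.567009698296047
hole tri [562.7 -72.5   8.9] corner tri [575.5 -88.    0.4]
rib L,R upper edge [445.2  -2.   39.6] [515.7 -14.   41. ]
```

Deck centre is about (480.2,-13.9), with its y axis at -9.4°. Before gripping it, I'll measure the peg tips precisely from two wrist positions.

```bash
python3 -m inch '[[-0.2,-0.036,0,-0.010,0],[-0.2,-0.036,0,-0.010,0],[-0.2,-0.036,0,-0.010,0],[-0.2,-0.036,0,-0.010,0],[-0.2,-0.036,0,0,0]]'
python3 -m inch '[[-0.2,-0.036,0,0,0],[-0.2,-0.036,0,0,0],[-0.2,0,0,0,0],[-0.2,0,0,0,0],[-0.2,0,0,0,0]]'
cat > shot.py <<'E'
from h import *
import pickle,sys
n=sys.argv[1]
k=get_calibration("wrist");save("wrist",f"pics/{n}.png");pickle.dump(k,open(f"{n}.pkl","wb"));to(508,-330,235,0)
E
python3 shot.py p1
python3 -m inch '[[-0.2,0.040,0.020,0,0],[-0.2,0,0.010,0,0],[-0.2,0,0,0,0],[-0.2,0,0,0,0],[-0.2,0,0,0,0]]'
python3 shot.py p2
python3 - <<'E'
from h import *
import pickle
T=[]
for n in("p1","p2"):
    im=cv2.imread(f"pics/{n}.png");c=pickle.load(open(n+".pkl","rb"))
    for q in[(553,-175.5,120),(463,-359.5,120)]:
        u,v=P(c,q).round().astype(int);print(n,u,v)
        u0,v0=max(0,u-25),max(0,v-19)
        T.append(cv2.resize(im[v0:v0+37,u0:u0+50],(400,296),interpolation=cv2.INTER_CUBIC));print("org",u0,v0)
cv2.imwrite("pics/pg.png",cv2.convertScaleAbs(np.vstack([np.hstack(T[:2]),np.hstack(T[2:])]),alpha=1.5))
E
```

```text
t: 34.53
tcp_pos: [508.0, -261.2, 241.5]
orientation: [0.709, 0.705, 0.0, 0.001]
wrist_force: [1.6, 0.3, 0.1]
width: 51.4
t: 34.95
tcp_pos: [507.3, -330.5, 239.2]
orientation: [0.709, 0.706, -0.0, -0.0]
wrist_force: [-0.3, 0.6, -0.9]
width: 51.2
yaw -0.2 turn -0.2 shift x -0.3 y 0.3 z(down) 4.3 | F [-0.1  0.7 -0.4] w 51.3 t 35.0 j7 0.72
t: 35.42
tcp_pos: [536.3, -292.7, 239.6]
orientation: [0.708, 0.706, -0.0, 0.0]
wrist_force: [0.3, -0.9, -0.2]
width: 50.9
yaw -0.2 turn -0.2 shift x -37.0 y -28.1 z(down) 4.7 | F [-0.2  0.2  0.7] w 51.6 t 35.5 j7 0.64
p1 340 -1
org 315 0
p1 230 234
org 205 215
p2 301 55
org 276 36
p2 201 272
org 176 253
```

View pics/pg.png

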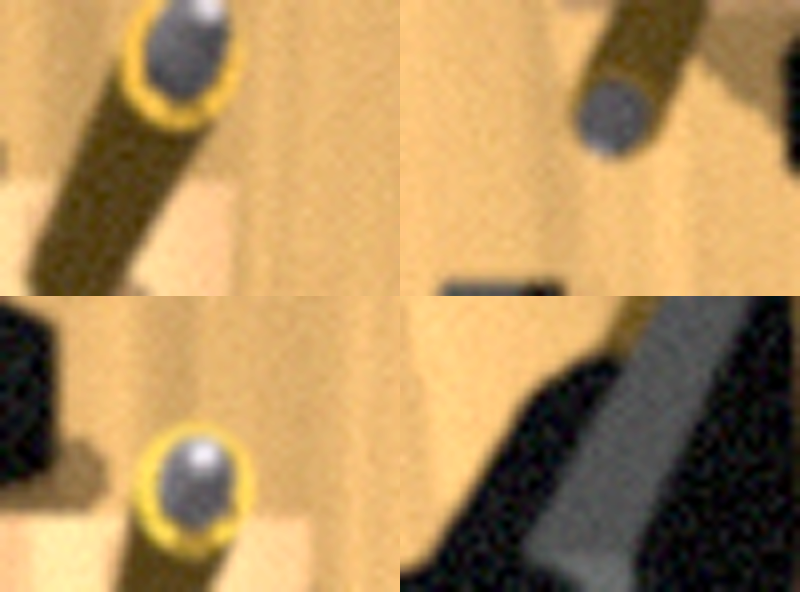

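The white peg tips sit within about 1 px of their predictions: peg0 at (340.2,0.6) and (300.9,55.2), peg1 at (230.5,233). So the seat is (508,-267.5) with yaw 0. In the second view peg1 was hidden by the finger. I'll go back over the deck and check it hasn't moved.

```bash
python3 -m inch '[[-0.2,0.036,-0.010,0.010,0],[-0.2,0.036,-0.010,0.010,0],[-0.2,0.036,-0.008,0.010,0],[-0.2,0.036,0,0.010,0],[-0.2,0.036,0,0,0]]'
python3 -m inch '[[-0.2,0.033,0,0,0],[-0.2,0,0,0,0],[-0.2,0,0,0,0],[-0.2,0,0,0,0]]'
python3 shot.py w8
python3 - <<'E'
from h import *
import pickle
a=cv2.imread("pics/w7.png");b=cv2.imread("pics/w8.png");c7,c8=[pickle.load(open(f"w{i}.pkl","rb")) for i in(7,8)]
for u,v in[(167,63),(328,180),(163,112),(285,130)]:
    t=a[v-14:v+15,u-14:u+15];r=cv2.matchTemplate(b[:300],t,cv2.TM_CCOEFF_NORMED);_,m,_,p=cv2.minMaxLoc(r);q=(p[0]+14,p[1]+14)
    print(round(m,2),q,onz(c7,u,v,6).round(1),onz(c8,*q,6).round(1))
to(480.2,-13.9,100,80.6)
E
```

```text
t: 35.88
tcp_pos: [507.4, -111.5, 198.2]
orientation: [0.709, 0.705, -0.0, -0.001]
wrist_force: [1.1, -0.2, 0.8]
width: 51.4
t: 36.22
tcp_pos: [509.1, -80.5, 199.8]
orientation: [0.709, 0.706, 0.0, 0.0]
wrist_force: [0.1, -1.1, -0.4]
width: 51.2
yaw -0.3 turn -0.3 shift x -249.0 y -1.1 z(down) -35.3 | F [ 0.2 -0.8 -0.2] w 51.3 t 36.3 j7 0.23
0.95 (166, 62) [397.5  45.9   6. ] [397.   45.7   6. ]
0.94 (327, 179) [562.5 -72.8   6. ] [561.9 -72.8   6. ]
0.99 (162, 111) [388.6  -0.6   6. ] [388.1  -0.8   6. ]
0.98 (285, 129) [515.2 -19.3   6. ] [515.7 -19.4   6. ]
yaw -0.3 turn -80.9 shift x 39.5 y 61.5 z(down) 99.7 | F [ 0.2 -0.8 -0.2] w 51.3 t 36.3 j7 0.23
```

Deck unmoved (within 0.6 mm). Now aligning over the rib.

```bash
python3 -m inch '[[-0.2,0,0,0,-6.7],[-0.2,0,0,0,-6.7],[-0.2,0,0,0,-6.7],[-0.2,0,0,0,-6.7],[-0.2,0,0,0,-6.7]]' >/dev/null
python3 -m inch '[[-0.2,0,0,0,-6.7],[-0.2,0,0,0,-6.7],[-0.2,0,0,0,-6.7],[-0.2,0,0,0,-6.7],[-0.2,0,0,0,-6.7]]' >/dev/null
python3 -m inch '[[-0.2,0,0,0,-6.9],[-0.2,0,0,0,-6.9],[-0.2,0.020,0.030,0,0],[-0.2,0.0195,0.0315,0,0],[-0.2,0,0,0.020,0]]' >/dev/null
python3 -m inch '[[-0.2,0,0,0.035,0],[-0.2,0,0,0.035,0],[-0.2,0,0,0.020,0],[-0.2,0,0,0,0],[-0.2,0,0,0,0]]' >/dev/null
python3 -m inch '[[-0.2,0,0,0,0],[-0.2,0,0,0,0],[-0.2,0,0,0,0]]'
python3 -c "
from h import *
to(480.2,-13.9,12,80.6)"
```

```text
t: 38.18
tcp_pos: [481.2, -12.9, 90.9]
orientation: [0.082, 0.997, 0.0, 0.001]
wrist_force: [-0.0, 0.4, 0.4]
width: 50.9
yaw 80.6 turn -0.0 shift x 0.8 y -1.2 z(down) 78.9 | F [-0.   0.4  0.4] w 50.9 t 38.2 j7 1.46
```

```bash
python3 -m inch '[[-0.2,0.0005,-0.001,0.030,0],[-0.2,0,0,0.025,0],[-0.2,0,0,0.015,0],[-0.2,0,0,0.006,0],[-0.2,0,0,0,0]]'
python3 -m inch '[[-0.2,0,0,0,0],[-0.2,0,0,0,0]]'
python3 -m inch '[[0.6,0,0,0,0],[1,0,0,0,0],[1,0,0,0,0],[1,0,0,0,0],[1,0,0,0,0]]'
python3 -m inch '[[1,0,0,0,0],[1,0,0,0,0]]'
python3 -c "
from h import *
to(480.2,-13.9,12,80.6)"
```

```text
t: 38.6
tcp_pos: [479.4, -13.7, 13.2]
orientation: [0.082, 0.997, -0.0, -0.0]
wrist_force: [0.6, -0.3, -0.3]
width: 51.4
t: 38.77
tcp_pos: [480.5, -13.6, 14.7]
orientation: [0.082, 0.997, 0.0, 0.001]
wrist_force: [0.6, -0.1, -0.1]
width: 51.2
t: 39.18
tcp_pos: [480.0, -13.5, 14.1]
orientation: [0.082, 0.997, 0.0, 0.0]
wrist_force: [-2.9, 0.7, 11.9]
width: 11.2
t: 39.35
tcp_pos: [480.0, -13.5, 14.1]
orientation: [0.082, 0.997, 0.0, 0.0]
wrist_force: [-3.4, 0.2, 11.7]
width: 11.1
yaw 80.6 turn 0.0 shift x -0.3 y -0.3 z(down) 2.1 | F [-3.4  0.2 11.7] w 11.1 t 39.4 j7 1.49
```

Gripped at width 11. Lifting gently, then turning.

```bash
python3 -m inch '[[1,0,0,-0.005,0],[1,0,0,-0.010,0],[1,0,0,-0.020,0],[1,0,0,-0.025,0],[1,0,0,-0.025,0]]'
python3 -m inch '[[1,0,0,-0.025,0],[1,0,0,-0.025,0],[1,0,0,-0.025,0],[1,0,0,-0.015,0],[1,0,0,0,0]]'
python3 -m inch '[[1,0,0,0,6.7],[1,0,0,0,6.7],[1,0,0,0,6.7],[1,0,0,0,6.7],[1,0,0,0,6.7]]' >/dev/null
python3 -m inch '[[1,0,0,0,6.7],[1,0,0,0,6.7],[1,0,0,0,6.7],[1,0,0,0,6.7],[1,0,0,0,6.7]]' >/dev/null
python3 -m inch '[[1,0,0,0,6.7],[1,0,0,0,6.7],[1,0,0,0,0],[1,0,0,0,0],[1,0,0,0,0]]'
python3 shot.py w9
python3 -c "
from h import *
to(508,-267.5,190,0)"
```

```text
t: 39.77
tcp_pos: [479.2, -13.7, 100.0]
orientation: [0.082, 0.997, -0.0, -0.0]
wrist_force: [0.4, -0.2, -1.2]
width: 11.5
t: 40.18
tcp_pos: [480.9, -13.6, 192.3]
orientation: [0.082, 0.997, 0.0, 0.003]
wrist_force: [1.3, 0.2, -1.2]
width: 11.4
t: 41.43
tcp_pos: [479.5, -13.5, 188.4]
orientation: [0.704, 0.71, -0.0, -0.0]
wrist_force: [1.4, -0.2, -0.5]
width: 10.9
yaw 0.4 turn 0.4 shift x -316.4 y 28.5 z(down) -46.6 | F [ 0.2 -0.3 -1.2] w 11.3 t 41.5 j7 0.07
yaw 0.4 turn 0.4 shift x -253.9 y 28.5 z(down) -1.6 | F [ 0.2 -0.3 -1.2] w 11.3 t 41.5 j7 0.07
```

View pics/w9.png

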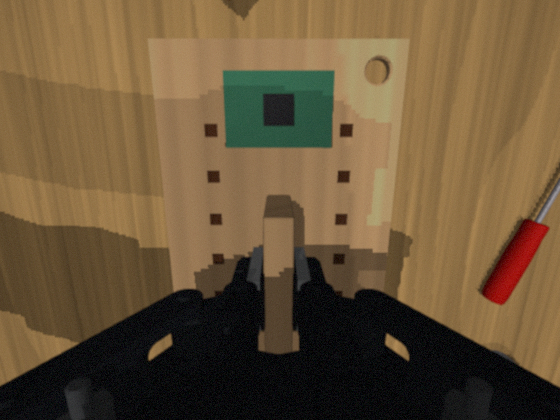

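The deck is held level, with its far edge at row 39 and its hole at (377,71). Computing its offset in the hand.

Run:
```python
from h import *
import pickle
np.set_printoptions(precision=1,suppress=True)
c=pickle.load(open("w9.pkl","rb"));p=np.array([479.5,-13.5,188.4])
a=np.radians(.4);R=np.array([[np.cos(a),-np.sin(a)],[np.sin(a),np.cos(a)]])
f=lambda u,v,z:R.T@(onz(c,u,v,p[2]+z)-p)[:2]
im=cv2.imread("pics/w9.png")
for n,u,v in[("hole",377,71),("cL",149,39),("cR",408.5,39),("dotsL",211,130),("dotsR",346.5,130),("d2L",213.5,176.5),("d2R",343.5,176.5)]:print(n,f(u,v,-8.1))
to(508,-267.5,190,0)
```

```text
hole [43.3 89.1]
cL [-57.5 102. ]
cR [ 56.  102.1]
dotsL [-32.6  63.5]
dotsR [31.2 63.5]
d2L [-32.7  41.4]
d2R [31.1 41.5]
yaw 0.4 turn 0.4 shift x -253.9 y 28.5 z(down) -1.6 | F [ 0.2 -0.3 -1.2] w 11.3 t 41.5 j7 0.07
```

In the hand the deck reads about (-0.7,-2.5) mm off, from the same camera that measured the pegs. Taking the difference cancels that camera's bias and gives a TCP target of about (508.8,-265).

```bash
python3 -m inch '[[1,-0.025,0.0037,0,0.4],[1,-0.032,0.0037,0,0],[1,-0.032,0.0037,0,0],[1,-0.032,0.0037,0,0],[1,-0.032,0.0037,0,0]]'
python3 -m inch '[[1,-0.032,0.0037,0,0],[1,-0.032,0.0037,0,0],[1,-0.0345,0.0034,0,0],[1,0,0,0,0],[1,0,0,0,0]]'
python3 -m inch '[[1,0,0,0.015,0],[1,0,0,0.015,0],[1,0,0,0.010,0],[1,0,0,0,0],[1,0,0,0,0]]'
python3 -m inch '[[1,0,0,0,0],[1,0,0,0,0],[1,0,0,0,0]]'
python3 - <<'E'
from h import *
to(508.8,-265,142,0)
s=save("scene","pics/s5.png");d=save("side","pics/d5.png");print(state()["tcp_pos"])
for n in("scene","side"):
    c=get_calibration(n);print(n,P(c,(553,-175.5,120)),P(c,(463,-359.5,120)),P(c,(508,-267,150)))
z=lambda im,x,y:cv2.resize(im[y:y+105,x:x+140,::-1],(400,300),interpolation=2)
cv2.imwrite("pics/c5.png",np.hstack([z(s,110,215),z(d,240,110)]))
E
```

```text
t: 41.9
tcp_pos: [497.7, -168.2, 188.6]
orientation: [0.707, 0.707, 0.0, 0.0]
wrist_force: [0.3, 0.1, -1.9]
width: 11.2
t: 42.32
tcp_pos: [507.6, -267.2, 188.2]
orientation: [0.709, 0.706, -0.0, -0.0]
wrist_force: [0.7, 0.5, -0.7]
width: 10.7
t: 42.73
tcp_pos: [508.2, -264.6, 148.5]
orientation: [0.708, 0.706, -0.0, -0.0]
wrist_force: [-0.3, 0.1, -1.7]
width: 11.0
t: 42.98
tcp_pos: [508.6, -265.2, 149.2]
orientation: [0.708, 0.706, 0.0, 0.0]
wrist_force: [-1.0, 0.6, -1.6]
width: 11.4
yaw -0.2 turn -0.2 shift x 0.2 y 0.2 z(down) 7.2 | F [-1.   0.6 -1.6] w 11.4 t 43.0 j7 0.64
[ 508.48568522 -265.1713021   148.98626073]
scene [218.74678571 238.59986151] [126.81295357 268.71478004] [173.51195433 241.93888217]
side [291.224245   161.54793977] [325.1096747  125.28567872] [309.6798117  133.92553585]
```

View pics/c5.png

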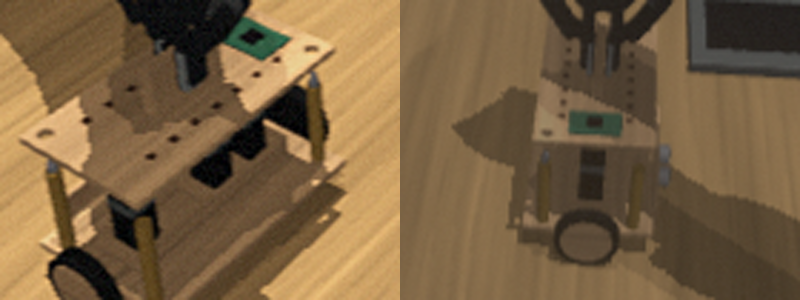

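Run:
```python
from h import *
np.set_printoptions(precision=1,suppress=True)
k=400/140
s,d=get_calibration("scene"),get_calibration("side")
S=lambda x,y:(110+x/k,215+y/k); D=lambda x,y:(240+(x-400)/k,110+y/k)
for n,c,h,p in[("sc0",s,S(310,48),S(314,73)),("sc1",s,S(43,132),S(52,161)),("sd0",d,D(546,131),D(544,151))]:
    print(n,onz(c,*h,140.9),onz(c,*p,120),onz(c,*h,140.9)-onz(c,*p,120))
```

```text
sc0 [ 554.7 -177.1  140.9] [ 559.4 -179.3  120. ] [-4.6  2.3 20.9]
sc1 [ 463.3 -360.1  140.9] [ 471.2 -363.3  120. ] [-7.9  3.2 20.9]
sd0 [ 553.9 -173.7  140.9] [ 554.8 -169.7  120. ] [-1.  -4.1 20.9]
```

The fixed-camera readings are within about 1–2 px of alignment and scatter along their lines of sight, so I'll lower in small steps and watch the force.

```bash
python3 -m inch '[[1,0,0,0.008,0],[1,0,0,0.006,0],[1,0,0,0.004,0],[1,0,0,0,0],[1,0,0,0,0]]'
python3 -m inch '[[1,0,0,0,0],[1,0,0,0.002,0],[1,0,0,0,0],[1,0,0,0.002,0],[1,0,0,0,0]]'
python3 -m inch '[[1,0,0,0.001,0],[1,0,0,0,0],[1,0,0,0,0]]'
```

```text
t: 43.5
tcp_pos: [508.0, -265.1, 130.1]
orientation: [0.708, 0.706, -0.0, -0.0]
wrist_force: [-0.3, 0.1, -1.4]
width: 11.0
t: 43.92
tcp_pos: [508.2, -265.1, 126.3]
orientation: [0.708, 0.706, -0.0, -0.0]
wrist_force: [0.1, -0.9, -0.5]
width: 11.2
t: 44.17
tcp_pos: [508.3, -265.1, 125.5]
orientation: [0.708, 0.706, -0.0, -0.0]
wrist_force: [0.7, 0.4, -1.2]
width: 10.8
```

There is no contact with the underside at about 111, so both pegs are inside the holes. Continuing down.

```bash
python3 -m inch '[[1,0,0,0.001,0],[1,0,0,0.001,0],[1,0,0,0.001,0],[1,0,0,0,0],[1,0,0,0,0]]'
python3 -m inch '[[1,0,0,0.001,0],[1,0,0,0,0],[1,0,0,0,0]]'
python3 -m inch '[[1,0,0,0.001,0],[1,0,0,0,0],[1,0,0,0,0]]'
```

```text
t: 44.58
tcp_pos: [508.2, -265.1, 122.5]
orientation: [0.708, 0.706, -0.0, -0.0]
wrist_force: [0.6, -0.7, -0.5]
width: 11.4
t: 44.83
tcp_pos: [508.2, -265.2, 121.5]
orientation: [0.708, 0.706, -0.0, -0.0]
wrist_force: [0.5, -0.0, -1.3]
width: 11.2
t: 45.08
tcp_pos: [508.2, -265.2, 120.5]
orientation: [0.708, 0.706, -0.0, -0.0]
wrist_force: [0.7, 0.3, -1.7]
width: 10.9
```

```bash
python3 -m inch '[[1,0,0,0.0005,0],[1,0,0,0,0],[1,0,0,0,0]]'
python3 -m inch '[[1,0,0,0.0005,0],[1,0,0,0,0],[1,0,0,0,0]]'
```

```text
t: 45.33
tcp_pos: [508.3, -265.2, 120.2]
orientation: [0.708, 0.706, 0.0, 0.0]
wrist_force: [-1.6, 1.0, 2.1]
width: 11.1
t: 45.58
tcp_pos: [508.4, -265.2, 120.1]
orientation: [0.708, 0.706, 0.0, 0.0]
wrist_force: [-4.7, 3.2, 11.8]
width: 11.0
```

It seated at exactly the predicted TCP height of 120.1. Releasing and retreating.

```bash
python3 -m inch '[[0.5,0,0,0,0],[0.2,0,0,0,0],[0.2,0,0,0,0],[0.2,0,0,0,0]]'
python3 -m inch '[[0,0,0,-0.010,0],[0,0,0,-0.025,0],[0,0,0,-0.035,0],[0,0,0,-0.035,0],[0,0,0,-0.035,0]]'
python3 -m inch '[[0,0.040,-0.020,-0.01,0],[0,0.040,-0.020,-0.010,0],[0,0.040,-0.020,0,0],[0,0.040,0,0,0],[0,0.040,0,0,0]]'
python3 -m inch '[[0,0.040,0,0,0],[0,0.030,0,0,0],[0,0,0,0,0],[0,0,0,0,0],[0,0,0,0,0]]'
python3 - <<'E'
from h import *
to(480,-14,300)
s=save("scene","pics/s6.png");d=save("side","pics/d6.png")
z=lambda im,x,y:cv2.resize(im[y:y+105,x:x+140,::-1],(400,300),interpolation=2)
f=lambda im:cv2.resize(im[:,:,::-1],(400,300),interpolation=3)
cv2.imwrite("pics/c6.png",np.vstack([np.hstack([z(s,110,220),z(d,240,115)]),np.hstack([f(s),f(d)])]))
E
```

```text
t: 45.92
tcp_pos: [508.3, -265.2, 119.5]
orientation: [0.708, 0.706, -0.0, 0.0]
wrist_force: [-0.4, -0.3, -0.0]
width: 34.5
t: 46.33
tcp_pos: [507.8, -265.3, 261.9]
orientation: [0.708, 0.706, -0.0, 0.0]
wrist_force: [-0.3, 0.6, -0.5]
width: 42.5
t: 46.75
tcp_pos: [452.9, -73.7, 279.0]
orientation: [0.709, 0.706, 0.001, 0.001]
wrist_force: [1.3, 0.6, 0.8]
width: 42.5
t: 47.17
tcp_pos: [454.2, -5.6, 278.2]
orientation: [0.709, 0.706, 0.0, 0.0]
wrist_force: [-0.4, -0.4, -0.9]
width: 42.7
yaw -0.2 turn -0.0 shift x -8.3 y 25.9 z(down) -21.8 | F [-0.4 -0.4 -0.9] w 42.7 t 47.2 j7 -0.04
```

View pics/c6.png

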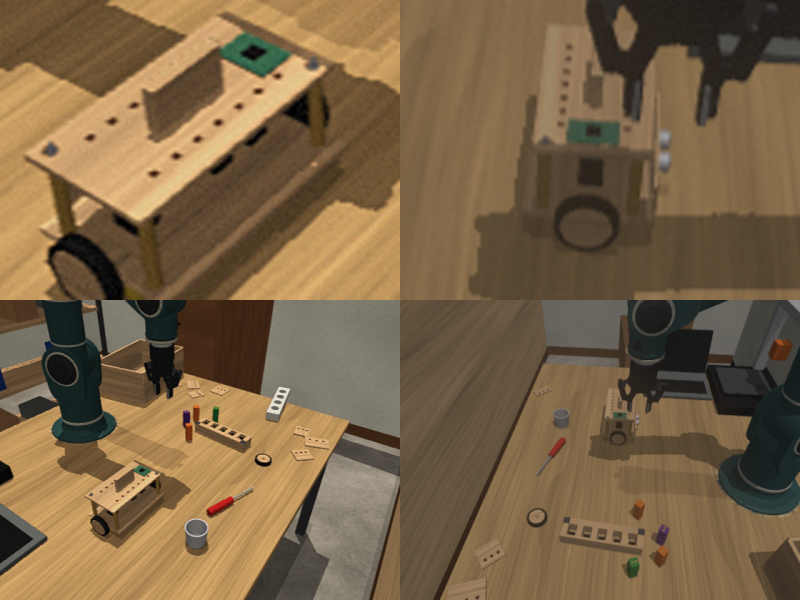

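The deck lies flat on the posts with both peg tips showing through its holes, at (50,148) and (314,64). The case is empty, and the look-alikes, wheel, screwdriver and cup are where they were. Handing in.

```bash
python3 -c "
from cell import *
print(sign_off())"
```

```text
the job is handed in; nothing more can be done
None
```

The job is done and handed in at about 47 s: all three packs are out of the case and standing upright in bays 1, 3 and 4. I eased each one out with roughly 1 mm of wiggle, and none tipped. The deck went on last.

**Final checks:** The last pictures show the deck lying flat with both pegs through its holes. It seated at the predicted height (TCP 120.1 mm), and contact was felt only at the end. All five cutouts are empty, and the look-alikes, wheel, screwdriver and cup look undisturbed. The deck had not been knocked when I rechecked it just before gripping.

**Disagreements and rough spots:**
- **Pack 1:** it was pressed onto its bay floor with a brief 44 N at the wrist before I backed off.
- **Bay rims:** two-view triangulation put them at about 45 mm, against the stated 48 mm.
- **Wrist camera:** it had a bias of about 2 mm, which I cancelled by measuring the deck hole against the pegs in that same camera.
- **Fixed cameras:** before lowering the deck they disagreed with the wrist camera by 1–2 px. The deck then went down over the pegs without contact.

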